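# Key the stuffing plate into the mincer mouth

## Task

The mincer head stands mouth up, and its steel stuffing plate lies askew in the mouth because its notch is not over the brass key. Turn the plate round with a fingertip, without lifting it out, until the notch comes over the key, then press down firmly on the plate with a fingertip so that it is fully home and flat all round. Leave the head standing where it is and do not disturb the things around it.

Things in the scene. Friction and masses are not known exactly. Their poses are not given: they have to be found in the camera images.
- mincer_head: Aluminium mincer head, 5 kg, standing loose on its drive end, mouth up, 180 mm tall: barrel 102 mm thick, threaded mouth collar 124 mm across at the top. Origin: centre of its foot on the counter; z up the barrel; x towards the feed neck, a level tube 62 mm thick (end flange 76 mm) that reaches 127 mm from the barrel axis, its axis 78 mm above the counter.
- mouth (a point): Centre of the mouth on the barrel axis, level with the top rim (180 mm up). The bore is 103 mm wide and 8 mm deep, down to the flat seat for the plate's edge; inside the seat an 86 mm bore goes at least 20 mm deeper to the auger. A fixed steel stud in the centre, 10 mm thick, its top 186 mm up, runs through the plate's 12 mm hub hole.
- key_pin (a point): Centre of the top of the brass locating key's foot, inside the mouth on the feed-neck side, 48 mm from the axis: 7 mm wide, standing 5 mm up from the seat, from the bore wall inward to 44.5 mm from the axis. The plate hides it at first, but its brass flange, 7 by 10 mm, shows flush in the top rim right above the neck.
- stuffing_plate: Dark steel stuffing plate, loose disc 100 mm across, 10 mm thick, about 0.32 kg, lying in the mouth around the stud. Origin: centre of its underside; z up; x points to the notch. A hub 22 mm across, an outer rim 7 mm wide and one straight bar 12 mm wide across it from rim to rim along x (the notch is cut at one end of the bar); a half-moon opening right through on either side. It turns freely both ways.
- opening (a point): Middle of one of the two openings, at the plate's top face, 27 mm from its centre, 90 degrees anticlockwise from the notch seen from above; the other lies opposite. Each is 32 mm wide radially (11 to 43 mm from the centre) and about 70 mm long around; a closed pair of fingertips fits in to push the bar round.
- notch (a point): Middle of the plate's only notch, 10 mm wide and 7 mm deep, cut through its edge; 48 mm from its centre, 5 mm above its underside. Off the key, the plate lies tilted 3 degrees: its top stands 7 mm above the rim at the key and 2 mm opposite. With the notch over the key it drops flat, top 2 mm above the rim all round, and this point meets key_pin.
- ring_nut: Aluminium clamping ring of the mincer lying flat, about 154 mm across its lugs, 34 mm high; origin at the centre of its underside. To be left alone.
- sausage_nozzle: White plastic sausage nozzle standing on its 98 mm flange, 140 mm tall, 24 mm thick at the top; origin at the centre of its underside. To be left alone.
- tumbler: Green glass tumbler, 74 mm across, 115 mm tall; origin at the centre of its underside. To be left alone.
- wooden_spoon: Small wooden spoon, 200 mm long, lying flat to the right of the mincer head; origin under its middle, x along its length. To be left alone.
Things that resemble listed ones, but are neither listed nor needed, are in the scene too. Several things have the shape of the stuffing_plate; the one meant has the colours described above.

How it is judged:
On the way:
1. the plate, flat on its seat with the notch over the key, is pressed down with the fingertips (more than 4 N) (contact force between the fingers and stuffing_plate above 4 N and distance between notch and key_pin below 0.004 m and z of stuffing_plate in the frame of mincer_head below 0.1735 m and angle between the z axis of stuffing_plate and the z axis of mincer_head, either way round below 0.02 rad), for 0.15 s.
At the end, for the whole second after the job is handed in: The notch lies over the key (points within 4 mm), the plate is down on its seat (within 1.5 mm) and flat in the mouth (within 0.02 rad), at rest; the head still stands upright within 20 mm of where it was, and the four bystanders are within 20 mm of where they were (distance between notch and key_pin below 0.004 m and z of stuffing_plate in the frame of mincer_head below 0.1735 m and angle between the z axis of stuffing_plate and the z axis of mincer_head, either way round below 0.02 rad and linear speed of stuffing_plate below 0.02 m/s and angle between mincer_head's own z axis and vertical below 0.03 rad and distance of each of mincer_head, ring_nut, sausage_nozzle, tumbler, wooden_spoon from where it was at the start of the episode below 0.02 m); the robot touches nothing.
It fails at once if the plate is lifted out of the mouth (z of stuffing_plate in the frame of mincer_head above 0.184 m).
It fails at once if the mincer head is shoved more than 30 mm or tipped (distance of mincer_head from where it was at the start of the episode above 0.03 m or angle between mincer_head's own z axis and vertical above 0.15 rad).
It fails at once if a bystander is moved more than 30 mm (distance of any of ring_nut, sausage_nozzle, tumbler, wooden_spoon from where it was at the start of the episode above 0.03 m).
It also fails if it takes over 69 s, if anything falls off the work surface, if the arm or the gripper's body presses on something with over 40 N, if the wrist force passes 120 N, or if a joint passes its speed limit or range.

## Robot

A 6-joint arm with a two-finger parallel gripper is mounted at the origin on the work surface. World frame = base frame: x ahead of the robot, y to its left, z up, the work surface at z = 0. Lengths are in m, angles in rad, forces in N, time in s.
With the tool pointing down it reaches from about 0.35 to 0.875 m from the base axis. Payload 4.2 kg.
Tool frame: the origin (TCP) lies on the centre line of the jaws, within the pads' length; the fingertips stand 14 mm ahead of it and the grasp point (between the pads) lies 5 mm behind it; z points along the fingers, y is the direction in which the jaws open and shut (so a half turn about z gives the same grasp; the last joint's range is limited). The gripper opens to 87 mm and grips with 3 to 60 N. Pads are 19 mm wide; open, the fingers measure 117 mm over their backs; the gripper's body (75 mm by 190 mm) begins 51 mm behind the grasp point.
Start: joints at [-0.989, 0.385, 0.008, 0, -1.194, -0.259], TCP at [0.198, -0.593, 0.203] pointing down, gripper open.
Joint ranges: [-3.14, 3.14], [-1.21, 2.06], [-1.07, 1.41], [-3.16, 2.05], [-2.99, -0.16], [-3.1, 3.1]. Speed limits (rad/s): [2.79, 2.79, 3.14, 3.14, 3.14, 3.14].

## Interface

Orientations are given as a unit quaternion [w, x, y, z].
In Python, from station import r gives the robot as it stands.
- The arm moves only by the tool jog_arm, never from a script. Its argument "increments" is a list of rows, each a list of 3 entries, a list of its own where there are three numbers: the finger opening in m, from 0 to 0.087, then the shift along the tool's x, y, z in m, then the turn, a rotation vector about the tool's x, y, z in rad. A call has exactly 10 rows; each row is the pose to reach, as a shift and turn from the pose commanded when the call began, along the tool's axes at that moment; what a row does not reach only later rows make up. A row lasts 1/10 s, in which the tool goes at most 50 mm and 8.59 degrees, less where a joint would pass 70% of its speed; a pose out of reach is approached as far as the arm can. A call with a gripper value outside its range is refused whole. The fingers move at their own pace and stop on an object; the grip force is fixed at half the most. Time passes only in rows, so rows that repeat a pose let the fingers close, or fill a call up. It gives the time, the measured TCP pose, the force and the opening at its end, in the units of the state.
- r.sense(): the state, without advancing time (a new reading comes with each control period).
- r.get_image(name): name is "side" or "top"; returns the picture (420x560x3 uint8, red, green, blue); there is no depth.
- r.calibration(name): a dict with "camera_matrix" (3x3 intrinsics, pixels), "k1" (the pictures are not rectified: a ray, as slopes to the right and down, at radius r is drawn at 1 + k1 r^2 times it, then the intrinsics apply), "xyz" and "orientation" of the camera in the world. Camera axes: x right, y up, looking along -z (the intrinsics and any distortion apply to the point x, -y, -z); pixel columns grow to the right and rows downward; lengths in m; the calibration is good to about 2 mm. A picture is of the moment at which its call begins. calibration takes no time and is no camera call.
- r.finish_job(): hands the job in, once; it reports no verdict.
The state is a dict: "time_s": time; "joints": joint angles; "qvel": joint speeds; "effort": joint torques, N m; "ee_pos": TCP position; "eef_rot": TCP orientation; "ft_force": force on the tool from outside, world axes, zero at the start; "moment": the same for the moment, N m; "width": finger opening in m.
Only numpy, scipy, OpenCV 4.12 (cv2) and the standard library are available. Lean on these libraries where they do the work, as an engineer would, in place of code of your own. Each camera call takes 0.05 s, during which the arm holds its last target.

## Working session

There is one attempt and no reset: what is moved stays moved. The work goes in short steps, Python scripts to look and compute and a tool call to move; the robot and the scene stay as the last step left them, time stands still between calls to the robot, and variables do not carry over. Pictures are saved under pics/ and viewed, and the job is handed in when it is done.

Besides the shell and the picture viewer there is one more tool, called by a JSON object that holds its "name" and its "arguments". jog_arm: Moves the arm, as the interface text tells. Its arguments: {"type":"object","properties":{"increments":{"type":"array"}},"required":["increments"]}

```bash
ls; mkdir -p pics; python3 - <<'E'
from station import r
import cv2,json
for n in ("side","top"):
    im=r.get_image(n); cv2.imwrite(f"pics/{n}0.png",im[:,:,::-1]); print(n,r.calibration(n))
print(r.sense())
E
```

```text
pics
side {'camera_matrix': array([[511.47630971,   0.        , 280.12505823],
       [  0.        , 511.47630971, 214.03186917],
       [  0.        ,   0.        ,   1.        ]]), 'k1': -0.10954673954672345, 'xyz': array([0.14724055, 0.69234697, 0.80387714]), 'orientation': array([-0.22169947, -0.10315147,  0.40436798,  0.88130338])}
top {'camera_matrix': array([[477.4372328 ,   0.        , 271.77758533],
       [  0.        , 477.4372328 , 208.42729853],
       [  0.        ,   0.        ,   1.        ]]), 'k1': 0.00517553846370365, 'xyz': array([0.35092527, 0.00430814, 1.13147219]), 'orientation': array([ 0.71428008,  0.05085288, -0.06838405, -0.69465212])}
{'time_s': 0.1, 'joints': array([-9.89405069e-01,  3.85509533e-01,  6.72943549e-03, -4.32087877e-04,
       -1.19398859e+00, -2.58634187e-01]), 'qvel': array([ 0.00075798, -0.00060088,  0.00263596,  0.00011996,  0.0021958 ,
        0.0013095 ]), 'effort': array([-3.72454288e-04, -3.91690671e+01,  1.87934983e+01,  4.23187494e+00,
        1.34859627e-02, -6.65519769e-05]), 'ee_pos': array([ 0.19808284, -0.59215985,  0.20163849]), 'eef_rot': array([-2.18781527e-04, -1.60600244e-01,  9.87019021e-01,  9.82349083e-04]), 'ft_force': array([ 0.03651491,  0.03957278, -0.17877185]), 'moment': array([-0.03782225,  0.0126258 , -0.01638653]), 'width': 0.08673606974038334}
```

View pics/side0.png

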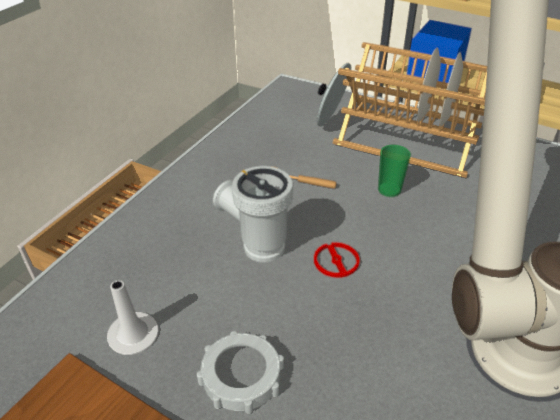

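View pics/top0.png

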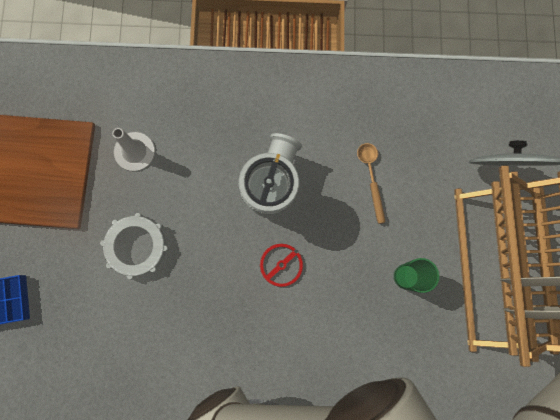

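The side view shows the mincer head at (263,210), and the top view shows it at (269,183). Two things could be taken for the plate in the top view: the dark steel disc in the mouth at (269,182), and a red look-alike on the counter at (282,265). I choose the dark one in the mouth. Next I'll look at a close crop.

```bash
python3 - <<'E'
import cv2
a=cv2.imread("pics/top0.png")[120:225,225:325]; b=cv2.imread("pics/side0.png")[155:230,205:305]
cv2.imwrite("pics/c1.png",cv2.resize(a,None,fx=6,fy=6,interpolation=cv2.INTER_CUBIC)[:600])
cv2.imwrite("pics/c2.png",cv2.resize(b,None,fx=8,fy=8,interpolation=cv2.INTER_CUBIC))
E
```

```text
(no output)
```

View pics/c1.png

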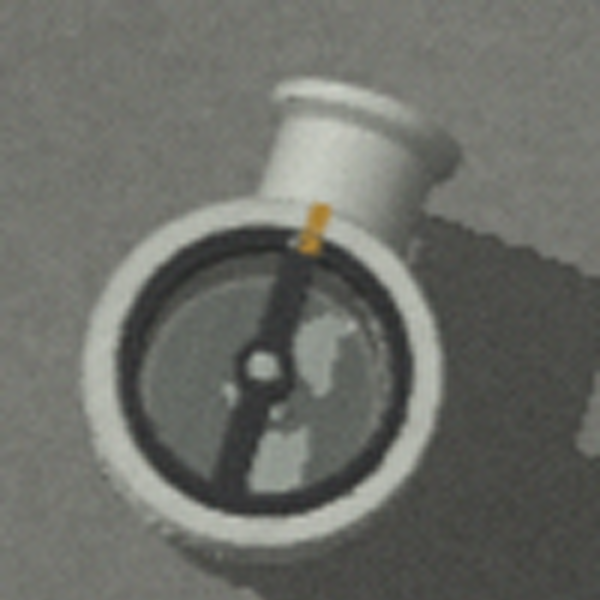

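View pics/c2.png

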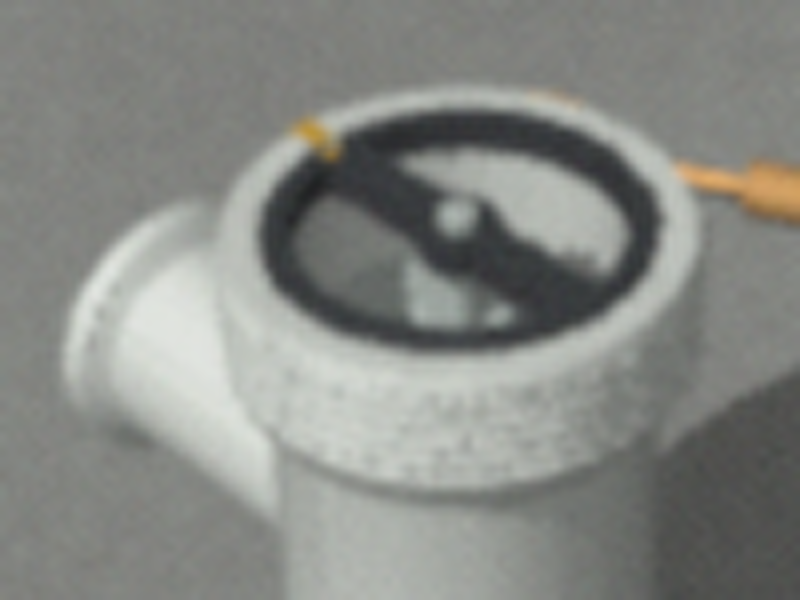

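```bash
cat > h.py <<'E'
import numpy as np,cv2
from scipy.spatial.transform import Rotation as R
def cam(c):
    q=c["orientation"];Rw=R.from_quat([q[1],q[2],q[3],q[0]]).as_matrix()
    return c["camera_matrix"],c["k1"],np.array(c["xyz"]),Rw
def proj(c,P):
    K,k,t,Rw=cam(c);p=(np.atleast_2d(P)-t)@Rw
    u=np.stack([p[:,0]/-p[:,2],-p[:,1]/-p[:,2]],1)
    u=u*(1+k*(u**2).sum(1,keepdims=True))
    return u*[K[0,0],K[1,1]]+[K[0,2],K[1,2]]
def unproj(c,uv,z):
    K,k,t,Rw=cam(c);d=((np.array(uv,float)-[K[0,2],K[1,2]])/[K[0,0],K[1,1]])
    s=d.copy()
    for _ in range(20): s=d/(1+k*(s**2).sum())
    v=Rw@np.array([s[0],-s[1],-1.]);return t+v*(z-t[2])/v[2]
E
python3 - <<'E'
from station import r
from h import *
T=r.calibration("top");S=r.calibration("side")
def c1(x,y): return (225+(x+.5)/6-.5,120+(y+.5)/6-.5)
def c2(x,y): return (205+(x+.5)/8-.5,155+(y+.5)/8-.5)
def p(n,a): print(n,np.round(a*1000,1))
for n,uv in dict(L=(83,372),Rr=(442,372),Tt=(262,195)).items(): p(n,unproj(T,c1(*uv),.18))
p("stud T",unproj(T,c1(265,366),.186)); p("stud S",unproj(S,c2(458,216),.186))
p("flange T",unproj(T,c1(320,208),.18)); p("foot T",unproj(T,c1(308,250),.177))
p("flange S",unproj(S,c2(305,125),.18)); p("foot S",unproj(S,c2(335,152),.177))
p("bar bot T",unproj(T,c1(230,490),.182));p("bar bot S",unproj(S,c2(590,298),.182))
p("bar top T",unproj(T,c1(298,255),.186));p("bar top S",unproj(S,c2(345,160),.186))
E
```

```text
L [566.9  52.1 180. ]
Rr [570.8 -70.  180. ]
Tt [631.1  -7.  180. ]
stud T [569.5  -9.5 186. ]
stud S [569.3 -10.6 186. ]
flange T [627.2 -27.  180. ]
foot T [613.  -23.4 177. ]
flange S [628.2 -32.8 180. ]
foot S [617.3 -29.7 177. ]
bar bot T [527.3   1.1 182. ]
bar bot S [526.7  -1.5 182. ]
bar top T [608.6 -19.7 186. ]
bar top S [606.5 -17.6 186. ]
```

```bash
python3 - <<'E'
from station import r
from h import *
for n,(u,v,w,h) in dict(top=(244,148,52,62),side=(228,163,70,50)).items():
    im=np.mean([r.get_image(n).astype(float) for _ in range(4)],0)[:,:,::-1]
    np.save(f"pics/{n}1.npy",im)
    f=9 if n=="top" else 11
    c=cv2.resize(im[v:v+h,u:u+w].clip(0,255).astype(np.uint8),None,fx=f,fy=f,interpolation=cv2.INTER_CUBIC)
    c=np.clip(c.astype(float)*1.4,0,255).astype(np.uint8)
    d=c.copy();K=r.calibration(n)
    C=np.array([.5694,-.010])
    def pl(P,col):
        q=proj(K,P);q=(q-[u,v]+.5)*f-.5
        cv2.polylines(d,[q.round().astype(int)],False,col,1)
    th=np.linspace(0,2*np.pi,90)
    for R_,z in((.062,.18),(.0515,.18)): pl(np.c_[C[0]+R_*np.cos(th),C[1]+R_*np.sin(th),0*th+z],(0,255,0))
    a=np.radians(-19);e=np.array([np.cos(a),np.sin(a)]);g=np.array([-e[1],e[0]])
    for y in(-.0035,.0035): pl(np.array([[*(C+e*s+g*y),.18] for s in(.0515,.0615)]),(255,0,255)); 
    for y in(-.0035,.0035): pl(np.array([[*(C+e*s+g*y),.177] for s in(.0445,.0515)]),(0,255,255))
    a=np.radians(-13);e=np.array([np.cos(a),np.sin(a)]);g=np.array([-e[1],e[0]])
    for y in(-.006,.006): pl(np.array([[*(C+e*s+g*y),.1845+.05*s] for s in(-.05,.05)]),(255,255,0))
    cv2.imwrite(f"pics/{n}1c.png",c);cv2.imwrite(f"pics/{n}1o.png",d)
E
```

```text
(no output)
```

View pics/top1c.png

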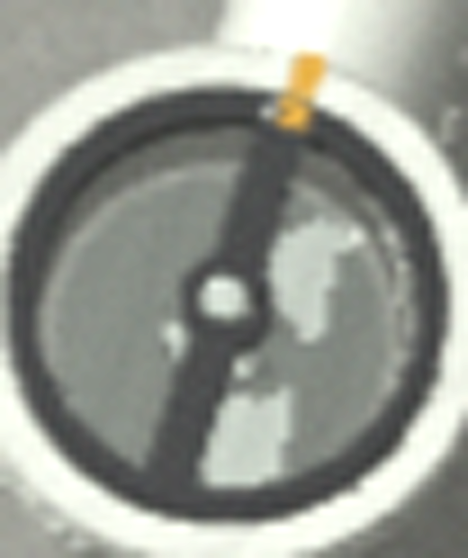

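View pics/top1o.png

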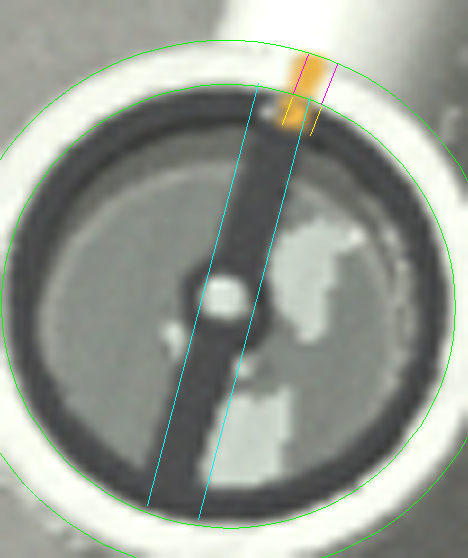

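View pics/side1o.png

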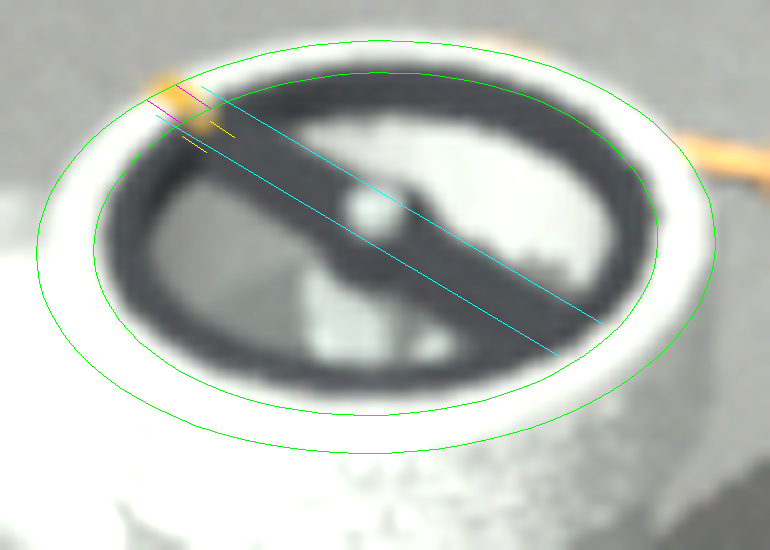

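View pics/side1c.png

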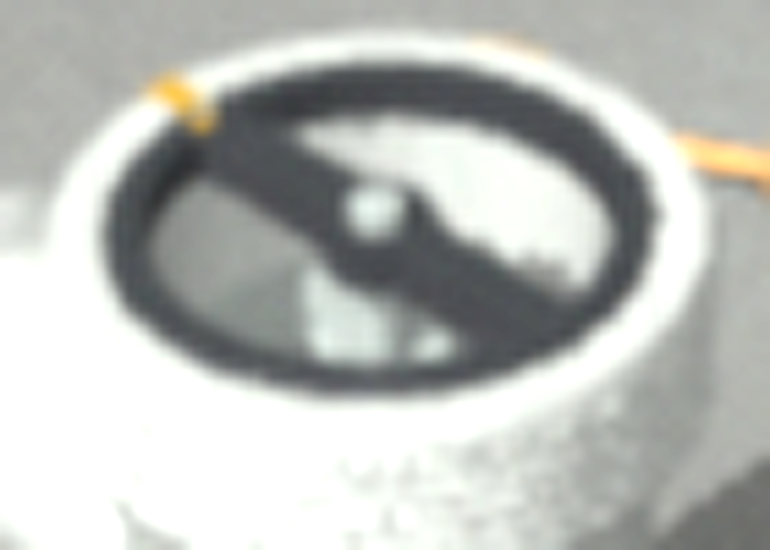

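Close crop (top1c): the dark plate is in the mouth, with the stud at (222,297). The brass flange is at (307,75), and the brass foot shows partly through the notch at (292,115). A light sliver of seat is visible on the notch's left side at (268,112). So the notch is only a few degrees anticlockwise of the key, and the plate needs about 3–6° clockwise seen from above.

My plan is to lower the fingers part open around the hub, one in each opening, and twist clockwise. That gives a pure torque with no side shove on the head. Then I'll close the fingers and press.

```bash
cat >> h.py <<'E'
def tool(s):
    q=s["eef_rot"];return R.from_quat([q[1],q[2],q[3],q[0]]).as_matrix()
def jaw(s):
    y=tool(s)[:,1];return np.degrees(np.arctan2(y[1],y[0]))
E
python3 - <<'E'
from station import r
from h import *
s=r.sense();M=tool(s)
T=r.calibration("top")
print(M.round(3),jaw(s))
p=s["ee_pos"]
print("up",M.T@[0,0,.15],"tgt",M.T@(np.array([.569,-.0095,.30])-p))
print("yaw turn to 58:",np.radians(jaw(s)-58))
for n,uv in dict(rackL=(460,190),rackbot=(475,345),pan=(480,160),tumb=(405,275),spoon=(375,185)).items(): print(n,unproj(T,uv,.0).round(3),unproj(T,uv,.2).round(3))
E
```

```text
[[-0.948 -0.317 -0.   ]
 [-0.317  0.948  0.   ]
 [-0.     0.    -1.   ]] 108.49121513936139
up [-1.62809617e-06  1.05084864e-05 -1.50000000e-01] tgt [-0.53658285  0.4354856  -0.09734657]
yaw turn to 58: 0.8812379475146638
rackL [ 0.604 -0.48   0.   ] [ 0.559 -0.395  0.2  ]
rackbot [ 0.238 -0.5    0.   ] [ 0.258 -0.411  0.2  ]
pan [ 0.681 -0.533  0.   ] [ 0.623 -0.438  0.2  ]
tumb [ 0.394 -0.341  0.   ] [ 0.386 -0.28   0.2  ]
spoon [ 0.61  -0.272  0.   ] [ 0.564 -0.223  0.2  ]
```

{"name": "jog_arm", "arguments": {"increments": [[0.087,[0,0,-0.05],[0,0,0]],[0.087,[0,0,-0.1],[0,0,0]],[0.087,[0,0,-0.15],[0,0,0]],[0.087,[0,0,-0.2],[0,0,0]],[0.07,[-0.038,0.032,-0.2],[0,0,0.1]],[0.06,[-0.077,0.063,-0.2],[0,0,0.2]],[0.05,[-0.115,0.094,-0.2],[0,0,0.3]],[0.04,[-0.153,0.125,-0.2],[0,0,0.4]],[0.032,[-0.192,0.156,-0.2],[0,0,0.5]],[0.032,[-0.23,0.187,-0.2],[0,0,0.6]]]}}

```text
time_s: 1.5
ee_pos: [0.3576, -0.3405, 0.4029]
eef_rot: [0.0, 0.14, 0.99, -0.0]
ft_force: [0.7, -0.3, -0.4]
width: 0.047
```

```bash
python3 - <<'E'
from station import r
from h import *
s=r.sense();M=tool(s);p=s["ee_pos"]
print(s["time_s"],p,jaw(s),s["width"],s["ft_force"])
print("tgt",(M.T@(np.array([.569,-.0095,.26])-p)).round(4),np.radians(jaw(s)-58))
E
```

```text
1.5 [ 0.35762481 -0.34054675  0.40294722] 73.86835054622024 0.0469706394805651 [ 0.6818927  -0.3455163  -0.44608508]
tgt [-0.1109  0.3768  0.143 ] 0.2769549638921839
```

{"name": "jog_arm", "arguments": {"increments": [[0.032,[-0.014,0.047,0.01],[0,0,0.05]],[0.032,[-0.028,0.094,0.02],[0,0,0.1]],[0.032,[-0.042,0.141,0.03],[0,0,0.15]],[0.032,[-0.055,0.188,0.04],[0,0,0.2]],[0.032,[-0.069,0.235,0.05],[0,0,0.25]],[0.032,[-0.083,0.282,0.06],[0,0,0.277]],[0.032,[-0.097,0.329,0.07],[0,0,0.277]],[0.032,[-0.111,0.377,0.1],[0,0,0.277]],[0.032,[-0.111,0.377,0.143],[0,0,0.277]],[0.032,[-0.111,0.377,0.143],[0,0,0.277]]]}}

```text
time_s: 2.5
ee_pos: [0.5632, -0.0088, 0.2523]
eef_rot: [-0.007, 0.273, 0.962, -0.003]
ft_force: [-0.4, -0.6, -0.6]
width: 0.0318
```

```bash
python3 - <<'E'
from station import r
from h import *
for n in ("side","top"):
    im=r.get_image(n); cv2.imwrite(f"pics/{n}2.png",im[:,:,::-1])
s=r.sense();M=tool(s);p=s["ee_pos"]
print(s["time_s"],p,jaw(s),s["width"],s["ft_force"],s["joints"])
print("tgt",(M.T@(np.array([.569,-.0095,.188])-p)).round(4))
im=cv2.imread("pics/side2.png")[100:240,190:330];cv2.imwrite("pics/side2c.png",cv2.resize(im,None,fx=4,fy=4,interpolation=cv2.INTER_CUBIC))
E
```

```text
2.6 [ 0.56712889 -0.01064665  0.26019981] 58.2845382530408 0.03224374590310147 [ 0.44085049 -0.41017004  1.17809496] [ 2.67671025e-01  2.51271002e-01 -4.07396248e-02  1.48861403e-03
 -1.27985605e+00 -2.39243408e+00]
tgt [-0.001   0.0021  0.0722]
```

View pics/side2c.png

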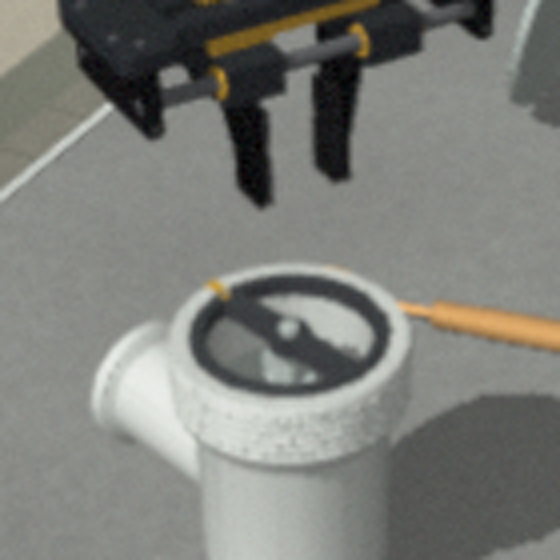

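The side crop shows the open fingers centred above the mouth. The last joint is at -2.39 rad, too close to its limit for a clockwise twist. I'll turn the tool half round the other way to give the wrist room.

{"name": "jog_arm", "arguments": {"increments": [[0.032,[0,0,0],[0,0,-0.15]],[0.032,[0,0,0],[0,0,-0.3]],[0.032,[0,0,0],[0,0,-0.45]],[0.032,[0,0,0],[0,0,-0.6]],[0.032,[0,0,0],[0,0,-0.75]],[0.032,[0,0,0],[0,0,-0.9]],[0.032,[0,0,0],[0,0,-1.05]],[0.032,[0,0,0],[0,0,-1.2]],[0.032,[0,0,0],[0,0,-1.35]],[0.032,[0,0,0],[0,0,-1.5]]]}}

```text
time_s: 3.6
ee_pos: [0.5684, -0.0114, 0.2641]
eef_rot: [0.003, -0.458, 0.889, -0.001]
ft_force: [0.0, -0.0, -0.1]
width: 0.032
```

{"name": "jog_arm", "arguments": {"increments": [[0.032,[0,0,0],[0,0,-0.15]],[0.032,[0,0,0],[0,0,-0.3]],[0.032,[0,0,0],[0,0,-0.45]],[0.032,[0,0,0],[0,0,-0.6]],[0.032,[0,0,0],[0,0,-0.75]],[0.032,[0,0,0],[0,0,-0.9]],[0.032,[0,0,0],[0,0,-1.05]],[0.032,[0,0,0],[0,0,-1.2]],[0.032,[0,0,0],[0,0,-1.35]],[0.032,[0,0,0],[0,0,-1.5]]]}}

```text
time_s: 4.6
ee_pos: [0.5684, -0.0114, 0.2641]
eef_rot: [-0.001, 0.941, -0.339, 0.003]
ft_force: [-0.3, -0.1, 0.3]
width: 0.032
```

```bash
python3 - <<'E'
from station import r
from h import *
for n in ("side","top"):
    im=r.get_image(n); cv2.imwrite(f"pics/{n}3.png",im[:,:,::-1])
r.get_image("top")
s=r.sense();M=tool(s);p=s["ee_pos"]
print(s["time_s"],p,jaw(s),s["width"],s["ft_force"],s["joints"])
print(M.round(3))
print("tgt",(M.T@(np.array([.569,-.0095,.188])-p)).round(4))
im=cv2.imread("pics/side3.png")[100:240,190:330];cv2.imwrite("pics/side3c.png",cv2.resize(im,None,fx=4,fy=4,interpolation=cv2.INTER_CUBIC))
E
```

```text
4.75 [ 0.56806602 -0.01110983  0.26303537] -130.10992304788303 0.03228778715115042 [-0.41312003  0.11155797  0.16732092] [ 2.66114147e-01  2.47833788e-01 -3.81759984e-02  9.96000908e-04
 -1.27907000e+00  6.04339837e-01]
[[ 0.765 -0.644  0.006]
 [-0.644 -0.765  0.001]
 [ 0.004 -0.004 -1.   ]]
tgt [-0.0006 -0.0015  0.075 ]
```

View pics/side3c.png

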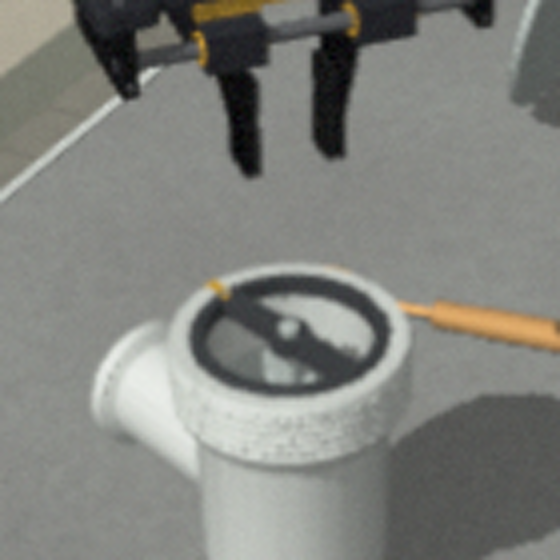

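{"name": "jog_arm", "arguments": {"increments": [[0.032,[0,0,0.005],[0,0,-0.08]],[0.032,[-0.001,-0.001,0.01],[0,0,-0.08]],[0.032,[-0.001,-0.001,0.02],[0,0,-0.08]],[0.032,[-0.001,-0.001,0.03],[0,0,-0.08]],[0.032,[-0.001,-0.001,0.04],[0,0,-0.08]],[0.032,[-0.001,-0.001,0.045],[0,0,-0.08]],[0.032,[-0.001,-0.001,0.05],[0,0,-0.08]],[0.032,[-0.001,-0.001,0.05],[0,0,-0.08]],[0.032,[-0.001,-0.001,0.05],[0,0,-0.08]],[0.032,[-0.001,-0.001,0.05],[0,0,-0.08]]]}}

```text
time_s: 5.75
ee_pos: [0.5672, -0.0087, 0.2101]
eef_rot: [-0.0, 0.953, -0.303, 0.0]
ft_force: [0.1, -0.2, -0.1]
width: 0.0321
```

```bash
cat > look.py <<'E'
from station import r
from h import *
import sys
k=sys.argv[1]
for n,(u,v) in dict(side=(213,120),top=(219,130)).items():
    im=r.get_image(n)[:,:,::-1][v:v+100,u:u+100]
    cv2.imwrite(f"pics/{n}{k}.png",cv2.resize(im,None,fx=6,fy=6,interpolation=cv2.INTER_CUBIC))
s=r.sense();M=tool(s);p=s["ee_pos"]
print(s["time_s"],p.round(4),jaw(s),s["width"],s["ft_force"].round(1),s["moment"].round(2),s["joints"][5])
print("tgt",(M.T@(np.array([.569,-.0095,.188])-p)).round(4))
E
python3 look.py 4
```

```text
5.85 [ 0.5671 -0.0087  0.2101] -125.28605566389432 0.031746506892877974 [-0.4 -0.1  0.7] [-0.12  0.1  -0.02] 0.6846285561313807
tgt [ 0.002  -0.0004  0.0221]
```

View pics/side4.png

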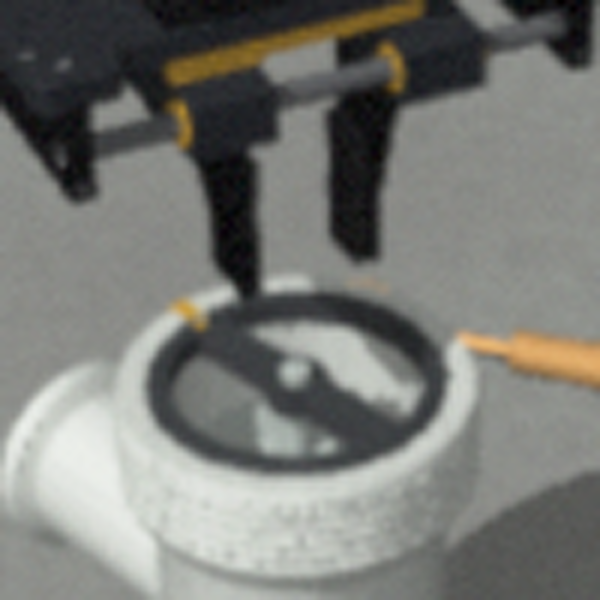

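View pics/top4.png

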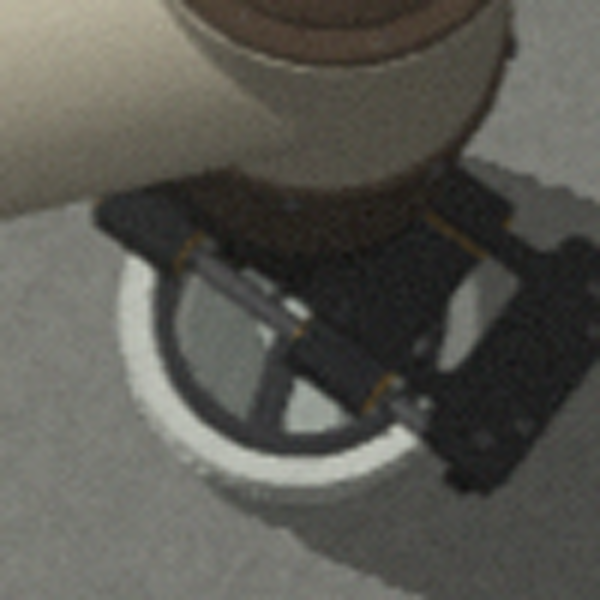

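```bash
python3 - <<'E'
from station import r
from h import *
S=r.calibration("side");s=r.sense();M=tool(s);p=s["ee_pos"]
for sg in(1,-1):
  for d in (.016,.024,.031):
    for e in (-.0095,.0095):
      q=p+M[:,1]*sg*d+M[:,0]*e+M[:,2]*.014
      print(sg,d,e,(((proj(S,q)[0]-[213,120]+.5)*6-.5).round()), np.round(q,3))
E
```

```text
1 0.016 -0.0095 [353. 355.] [ 0.55  -0.016  0.196]
1 0.016 0.0095 [329. 324.] [ 0.566 -0.027  0.196]
1 0.024 -0.0095 [375. 348.] [ 0.546 -0.023  0.196]
1 0.024 0.0095 [350. 318.] [ 0.561 -0.034  0.196]
1 0.031 -0.0095 [394. 343.] [ 0.541 -0.029  0.196]
1 0.031 0.0095 [369. 313.] [ 0.557 -0.04   0.196]
-1 0.016 -0.0095 [265. 381.] [0.569 0.01  0.196]
-1 0.016 0.0095 [242. 350.] [ 0.584 -0.001  0.196]
-1 0.024 -0.0095 [243. 388.] [0.573 0.016 0.196]
-1 0.024 0.0095 [219. 357.] [0.589 0.005 0.196]
-1 0.031 -0.0095 [223. 394.] [0.577 0.022 0.196]
-1 0.031 0.0095 [200. 362.] [0.593 0.011 0.196]
```

```bash
python3 - <<'E'
from station import r
from h import *
S=r.calibration("side");T=r.calibration("top");s=r.sense();M=tool(s);p=s["ee_pos"]
for dz in(0,.01,.02,.03,.04):
  print(dz,[(((proj(S,p+M[:,1]*sg*.024+M[:,2]*.014-M[:,0]*.0095+[0,0,dz])[0]-[213,120]+.5)*6-.5).round()) for sg in(1,-1)])
# side3
M3=np.array([[0.765,-0.644,0.006],[-0.644,-0.765,0.001],[0.004,-0.004,-1.]]);p3=np.array([.56807,-.0111,.26303])
for dz in(0,.02,.03):
  print("s3",dz,[(((proj(S,p3+M3[:,1]*sg*.024+M3[:,2]*.014-M3[:,0]*.0095+[0,0,dz])[0]-[190,100]+.5)*4-.5).round()) for sg in(1,-1)])
print("mouth ctr",((proj(S,[.569,-.0095,.18])[0]-[213,120]+.5)*6-.5))
E
```

```text
0 [array([375., 348.]), array([243., 388.])]
0.01 [array([375., 324.]), array([242., 363.])]
0.02 [array([375., 299.]), array([241., 338.])]
0.03 [array([374., 274.]), array([239., 313.])]
0.04 [array([374., 249.]), array([238., 288.])]
s3 0 [array([342., 223.]), array([247., 244.])]
s3 0.02 [array([341., 188.]), array([246., 209.])]
s3 0.03 [array([341., 171.]), array([245., 191.])]
mouth ctr [294.91511257 388.21076701]
```

```bash
python3 - <<'E'
from station import r
from h import *
s=r.sense();M=tool(s);p=s["ee_pos"];print(p)
for n in("side","top"):
    K=r.calibration(n);im=r.get_image(n)[:,:,::-1].copy()
    u,v,w,h=(160,60,200,150) if n=="side" else (170,80,200,150)
    c=cv2.resize(im[v:v+h,u:u+w],None,fx=4,fy=4,interpolation=cv2.INTER_CUBIC)
    for h_ in (-.014,.05,.1,.15,.2,.25):
        for d,col in((0,(0,0,255)),(.05,(0,255,0)),(-.05,(255,0,0))):
            q=(proj(K,p-M[:,2]*h_+M[:,1]*d)[0]-[u,v]+.5)*4-.5
            cv2.circle(c,tuple(int(t) for t in q),3,col,-1)
    cv2.imwrite(f"pics/{n}5.png",c)
E
```

```text
[ 0.56712966 -0.00872372  0.21007926]
```

View pics/side5.png

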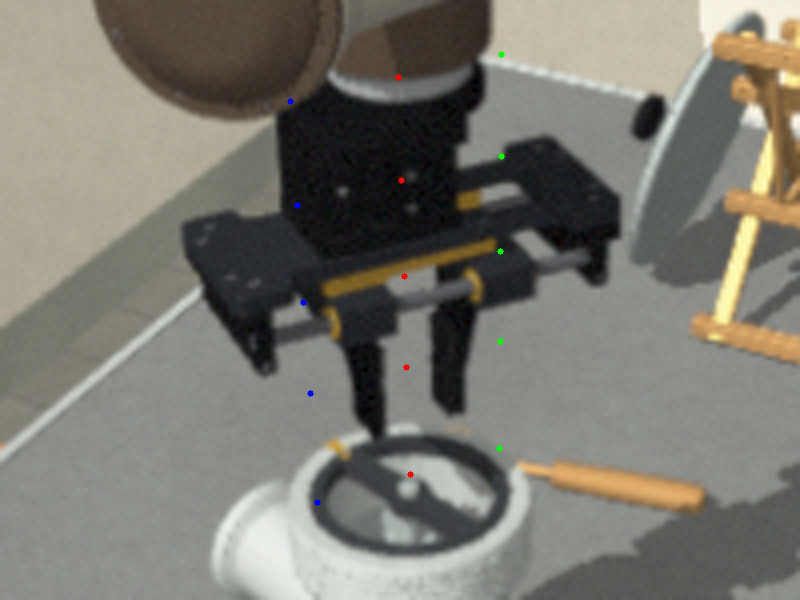

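View pics/top5.png

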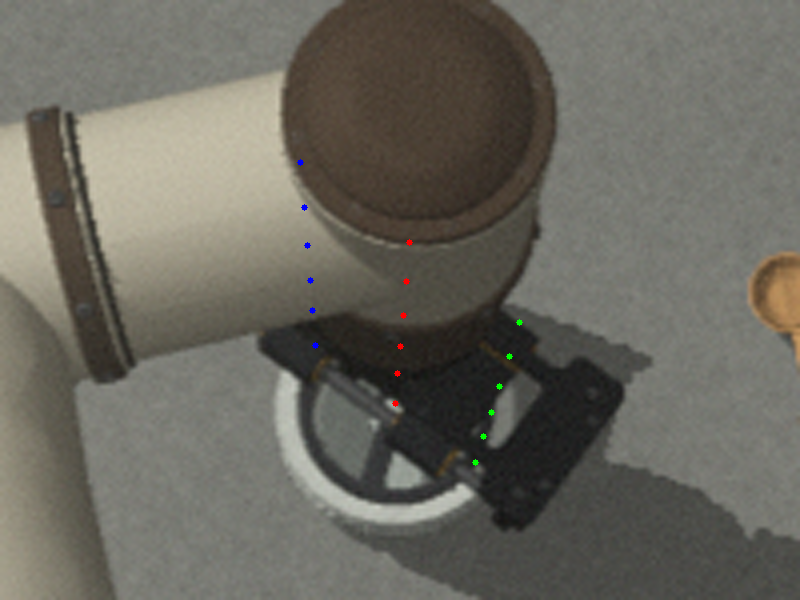

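```bash
cat >> h.py <<'E'
def tri(A,a,B,b):
    def ray(c,uv):
        q=unproj(c,uv,0.);t=np.array(c["xyz"]);d=q-t;return t,d/np.linalg.norm(d)
    t1,d1=ray(A,a);t2,d2=ray(B,b)
    k=np.linalg.lstsq(np.c_[d1,-d2],t2-t1,rcond=None)[0]
    P,Q=t1+k[0]*d1,t2+k[1]*d2
    return (P+Q)/2,np.linalg.norm(P-Q)
E
python3 - <<'E'
from station import r
from h import *
S=r.calibration("side");T=r.calibration("top");s=r.sense();M=tool(s);p=s["ee_pos"]
for n,a,b in [("plateR",(560,190),(558,440)),("plateR rightcorner",(620,208),(622,392)),("plateR nearcorner",(602,238),(497,520)),("plateR topcorner",(548,138),(580,362)),("rodend",(588,256),(478,475)),("plateL?",(190,228),(265,340))]:
    P,e=tri(S,((a[0]+.5)/4-.5+160,(a[1]+.5)/4-.5+60),T,((b[0]+.5)/4-.5+170,(b[1]+.5)/4-.5+80))
    print(n,P.round(4),"gap",round(e,4),"tool frame",(M.T@(P-p)).round(4))
E
```

```text
plateR [ 0.5216 -0.0769  0.3338] gap 0.0004 tool frame [ 0.0023  0.0818 -0.1239]
plateR rightcorner [ 0.5288 -0.1132  0.3103] gap 0.0419 tool frame [ 0.0292  0.1073 -0.1004]
plateR nearcorner [ 0.487  -0.0515  0.3304] gap 0.0003 tool frame [-0.0405  0.0811 -0.1205]
plateR topcorner [ 0.5426 -0.0865  0.3537] gap 0.0178 tool frame [ 0.025   0.0775 -0.1438]
rodend [ 0.5    -0.0461  0.3221] gap 0.0159 tool frame [-0.033   0.0692 -0.1123]
plateL? [0.5872 0.0657 0.3598] gap 0.0711 tool frame [-0.0265 -0.0725 -0.1498]
```

The projected TCP and the visible fingertips disagree. In side5 the tips are at (380,435) and (455,412), about 35 mm higher than the measured TCP implies, though the horizontal position agrees. I won't trust the height alone. I'll go down in small steps, checking pictures and force.

{"name": "jog_arm", "arguments": {"increments": [[0.032,[0.002,0,0.004],[0,0,0]],[0.032,[0.002,0,0.008],[0,0,0]],[0.032,[0.002,0,0.012],[0,0,0]],[0.032,[0.002,0,0.016],[0,0,0]],[0.032,[0.002,0,0.02],[0,0,0]],[0.032,[0.002,0,0.023],[0,0,0]],[0.032,[0.002,0,0.025],[0,0,0]],[0.032,[0.002,0,0.025],[0,0,0]],[0.032,[0.002,0,0.025],[0,0,0]],[0.032,[0.002,0,0.025],[0,0,0]]]}}

```text
time_s: 6.95
ee_pos: [0.5687, -0.0099, 0.1849]
eef_rot: [-0.0, 0.953, -0.303, 0.0]
ft_force: [-0.3, 0.7, -0.3]
width: 0.0319
```

```bash
python3 look.py 6
```

```text
7.05 [ 0.5686 -0.0099  0.1848] -125.28324862972543 0.031802405685289595 [-0.4 -0.1 -0.3] [-0.07  0.19 -0.02] 0.6875322603667952
tgt [ 0.0001 -0.0005 -0.0032]
```

View pics/side6.png

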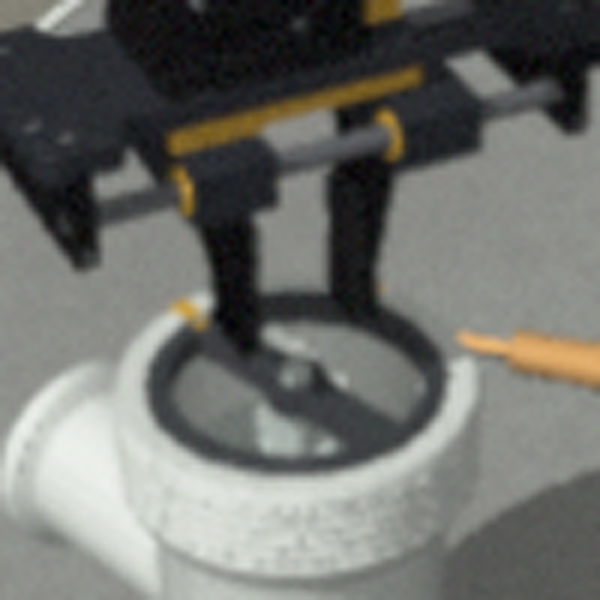

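{"name": "jog_arm", "arguments": {"increments": [[0.032,[0,0,0.003],[0,0,0]],[0.032,[0,0,0.006],[0,0,0]],[0.032,[0,0,0.009],[0,0,0]],[0.032,[0,0,0.012],[0,0,0]],[0.032,[0,0,0.015],[0,0,0]],[0.032,[0,0,0.017],[0,0,0]],[0.032,[0,0,0.018],[0,0,0]],[0.032,[0,0,0.018],[0,0,0]],[0.032,[0,0,0.018],[0,0,0]],[0.032,[0,0,0.018],[0,0,0]]]}}

```text
time_s: 8.05
ee_pos: [0.5686, -0.0099, 0.1668]
eef_rot: [-0.0, 0.953, -0.303, 0.0]
ft_force: [0.1, 0.9, 0.3]
width: 0.032
```

```bash
python3 look.py 7
```

```text
8.15 [ 0.5686 -0.0099  0.1668] -125.28301699049499 0.03204384498798671 [-0.5 -0.1 -0.6] [-0.02  0.11  0.01] 0.6875413060413512
tgt [ 0.0001 -0.0006 -0.0212]
```

View pics/side7.png

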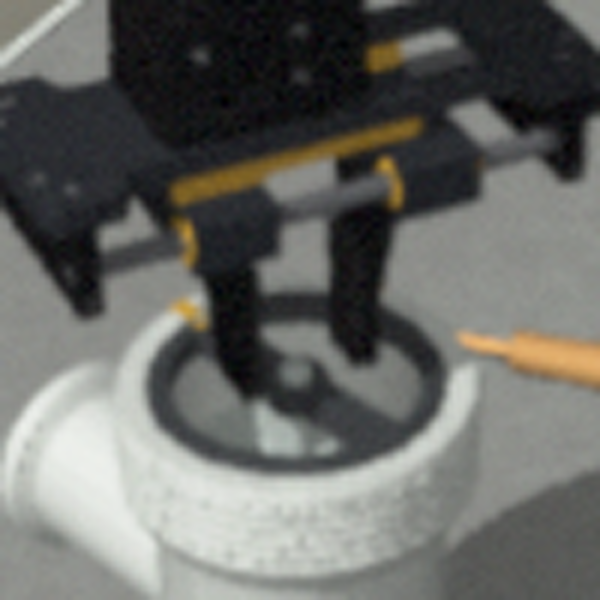

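View pics/top7.png

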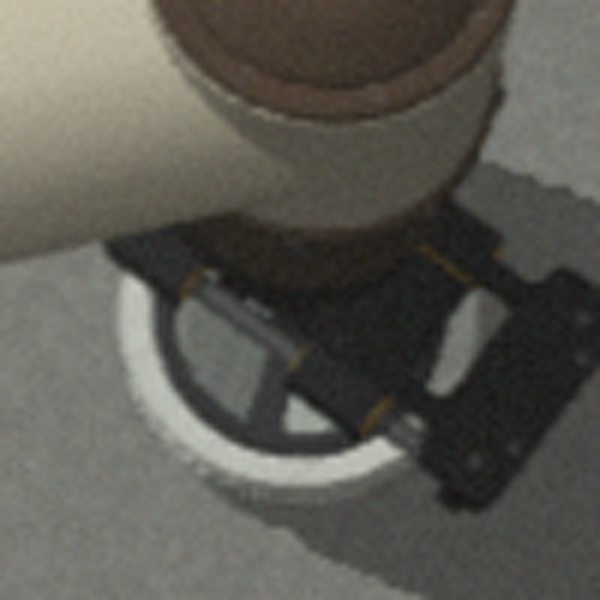

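The tips are now at about stud-top height, at (245,395) and (360,360), one on each side of the stud at (295,372), with no contact. I'll go 12 mm deeper, into the openings.

{"name": "jog_arm", "arguments": {"increments": [[0.032,[0,0,0.002],[0,0,0]],[0.032,[0,0,0.004],[0,0,0]],[0.032,[0,0,0.006],[0,0,0]],[0.032,[0,0,0.008],[0,0,0]],[0.032,[0,0,0.01],[0,0,0]],[0.032,[0,0,0.012],[0,0,0]],[0.032,[0,0,0.012],[0,0,0]],[0.032,[0,0,0.012],[0,0,0]],[0.032,[0,0,0.012],[0,0,0]],[0.032,[0,0,0.012],[0,0,0]]]}}

```text
time_s: 9.15
ee_pos: [0.5686, -0.0099, 0.1548]
eef_rot: [-0.0, 0.953, -0.303, 0.0]
ft_force: [-0.3, -0.1, -0.3]
width: 0.032
```

```bash
python3 look.py 8
```

```text
9.25 [ 0.5686 -0.0099  0.1548] -125.28159032762181 0.031880020446788684 [-0.3 -0.3  0.2] [-0.05  0.11 -0.02] 0.6875547065520323
tgt [ 0.0001 -0.0006 -0.0332]
```

View pics/side8.png

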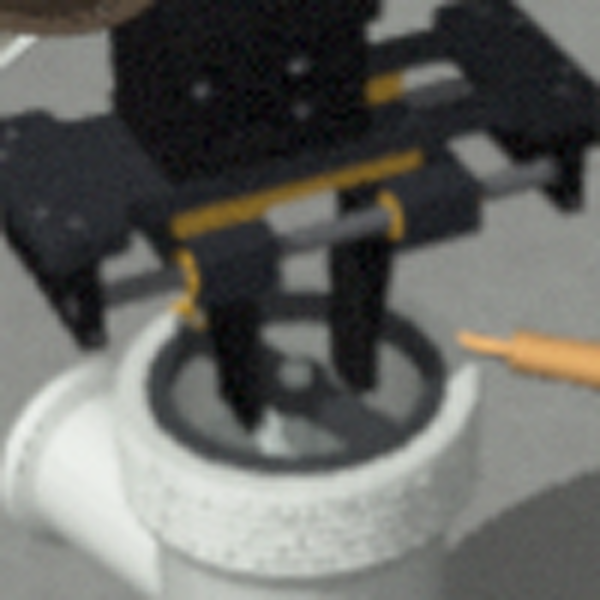

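{"name": "jog_arm", "arguments": {"increments": [[0.032,[0,0,0.002],[0,0,0]],[0.032,[0,0,0.003],[0,0,0.04]],[0.032,[0,0,0.003],[0,0,0.08]],[0.032,[0,0,0.003],[0,0,0.12]],[0.032,[0,0,0.003],[0,0,0.15]],[0.032,[0,0,0.003],[0,0,0.18]],[0.032,[0,0,0.003],[0,0,0.2]],[0.032,[0,0,0.003],[0,0,0.22]],[0.032,[0,0,0.003],[0,0,0.24]],[0.032,[0,0,0.003],[0,0,0.24]]]}}

```text
time_s: 10.25
ee_pos: [0.5685, -0.0099, 0.1517]
eef_rot: [0.0, 0.91, -0.415, -0.0]
ft_force: [-0.1, -0.9, -0.7]
width: 0.0318
```

```bash
python3 look.py 9
```

```text
10.35 [ 0.5685 -0.0099  0.1517] -139.02862212901394 0.03196341615535162 [ 0.4 -0.5  0.5] [-0.04  0.11 -0.02] 0.44763354896895374
tgt [ 0.     -0.0006 -0.0363]
```

View pics/side9.png

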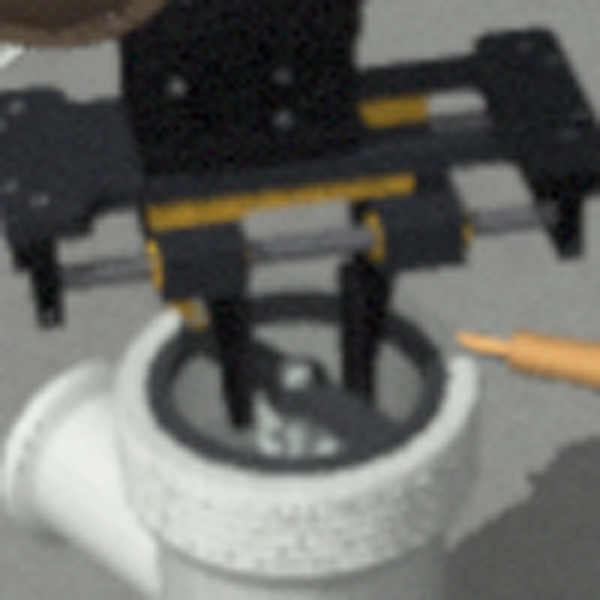

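View pics/top9.png

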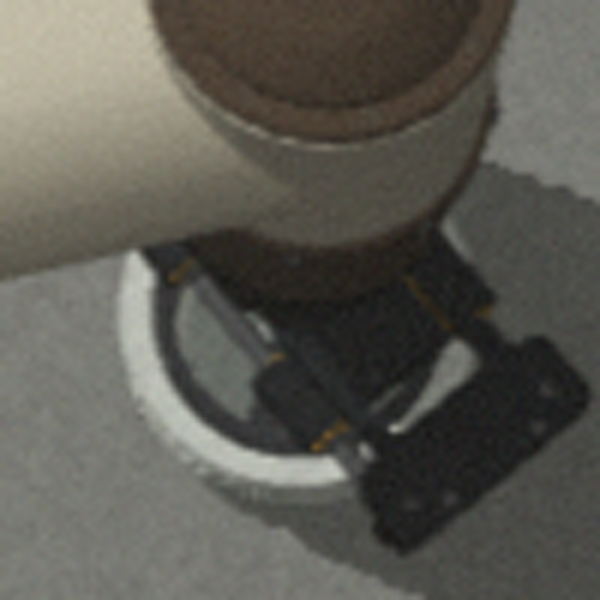

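{"name": "jog_arm", "arguments": {"increments": [[0.032,[0,0,0],[0,0,0.02]],[0.032,[0,0,0],[0,0,0.04]],[0.032,[0,0,0],[0,0,0.06]],[0.032,[0,0,0],[0,0,0.08]],[0.032,[0,0,0],[0,0,0.1]],[0.032,[0,0,0],[0,0,0.11]],[0.032,[0,0,0],[0,0,0.12]],[0.032,[0,0,0],[0,0,0.13]],[0.032,[0,0,0],[0,0,0.14]],[0.032,[0,0,0],[0,0,0.14]]]}}

```text
time_s: 11.35
ee_pos: [0.5685, -0.01, 0.1517]
eef_rot: [0.0, 0.879, -0.478, -0.0]
ft_force: [-0.3, -1.2, 0.0]
width: 0.0323
```

```bash
python3 look.py 10
```

```text
11.45 [ 0.5685 -0.01    0.1517] -147.05574985827317 0.03221433719116384 [-0.4 -0.9 -0.1] [-0.25  0.1   0.02] 0.3075460875232838
tgt [-0.0001 -0.0007 -0.0363]
```

View pics/side10.png

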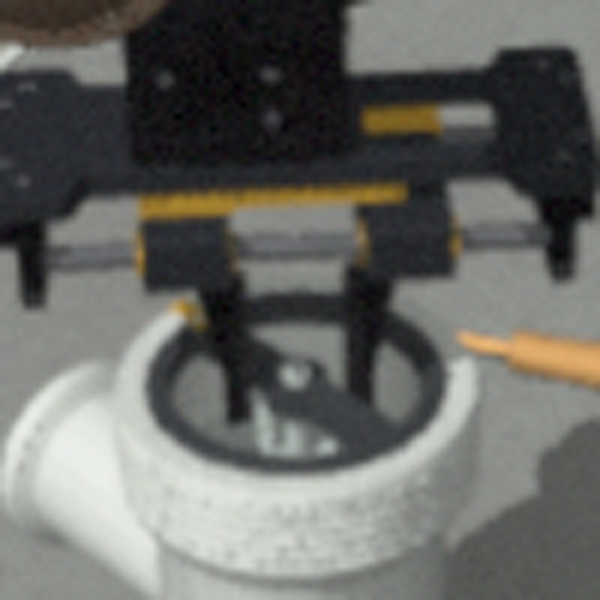

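{"name": "jog_arm", "arguments": {"increments": [[0.032,[0,0,0],[0,0,0.015]],[0.032,[0,0,0],[0,0,0.03]],[0.032,[0,0,0],[0,0,0.045]],[0.032,[0,0,0],[0,0,0.06]],[0.032,[0,0,0],[0,0,0.07]],[0.032,[0,0,0],[0,0,0.08]],[0.032,[0,0,0],[0,0,0.09]],[0.032,[0,0,0],[0,0,0.1]],[0.032,[0,0,0],[0,0,0.1]],[0.032,[0,0,0],[0,0,0.1]]]}}

```text
time_s: 12.45
ee_pos: [0.5687, -0.0095, 0.1517]
eef_rot: [-0.0, 0.854, -0.521, 0.0]
ft_force: [0.1, 1.6, -0.4]
width: 0.0319
```

```bash
python3 look.py 11
```

```text
12.55 [ 0.5687 -0.0095  0.1517] -152.7728528840634 0.0321659375156474 [ 0.   3.7 -0.5] [1.02 0.05 0.16] 0.20762137898854316
tgt [ 0.0001 -0.0003 -0.0363]
```

View pics/side11.png

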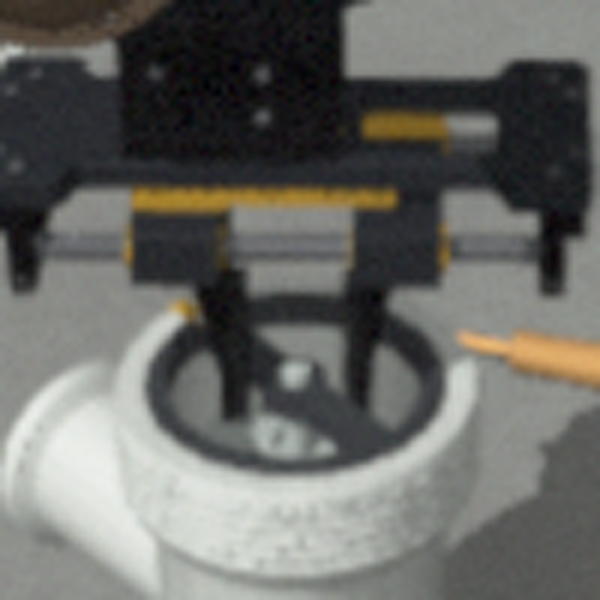

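```bash
python3 - <<'E'
from station import r
from h import *
im=np.mean([r.get_image("side").astype(float) for _ in range(3)],0)[:,:,::-1]
old=np.load("pics/side1.npy")
u,v,w,h=228,158,70,52
f=8
L=[cv2.resize(np.clip(x[v:v+h,u:u+w]*1.5,0,255).astype(np.uint8),None,fx=f,fy=f,interpolation=cv2.INTER_CUBIC)[:,:] for x in(old,im)]
S=r.calibration("side")
for a,l in((-12,(255,255,0)),(-17,(0,255,255))):
    t=np.radians(a);e=np.array([np.cos(t),np.sin(t)])
    P=[[.569-e[0]*.049,-.0095-e[1]*.049,.182],[.569+e[0]*.049,-.0095+e[1]*.049,.184]]
    q=((proj(S,P)-[u,v]+.5)*f-.5).round().astype(int)
    for x in L: cv2.circle(x,tuple(int(k) for k in q[0]),2,l,-1);cv2.circle(x,tuple(int(k) for k in q[1]),2,l,-1)
cv2.imwrite("pics/cmp11.png",cv2.resize(np.vstack(L),None,fx=.7,fy=.7))
s=r.sense();print(s["ft_force"],s["moment"],s["time_s"])
E
```

```text
[0.50172973 4.33999339 0.02260232] [1.27165457 0.07019827 0.16674396] 12.7
```

View pics/cmp11.png

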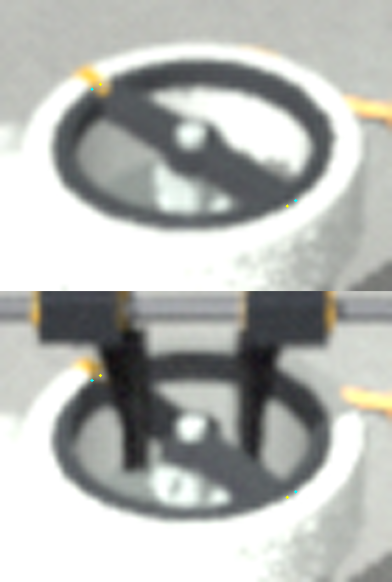

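```bash
python3 - <<'E'
from station import r
from h import *
S=r.calibration("side")
im=np.mean([r.get_image("side").astype(float) for _ in range(3)],0)[:,:,::-1]
np.save("pics/side12.npy",im)
old=np.load("pics/side1.npy")
# rectify to metric top-down at z=.183, 0.25mm/px, X right = -y, up = x
f=5
out=[]
for x in(old,im):
    g=np.mgrid[0:560,0:560]; X=.569+(280-g[0])/f/1000*1.0; Y=-.0095+(280-g[1])/f/1000
    P=np.c_[X.ravel(),Y.ravel(),np.full(X.size,.183)]
    q=proj(S,P).astype(np.float32).reshape(560,560,2)
    o=cv2.remap(np.clip(x*1.4,0,255).astype(np.uint8),q[...,0],q[...,1],cv2.INTER_CUBIC)
    out.append(o[:, :])
cv2.imwrite("pics/rect12.png",cv2.resize(np.hstack(out),(800,400)))
E
```

```text
(no output)
```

View pics/rect12.png

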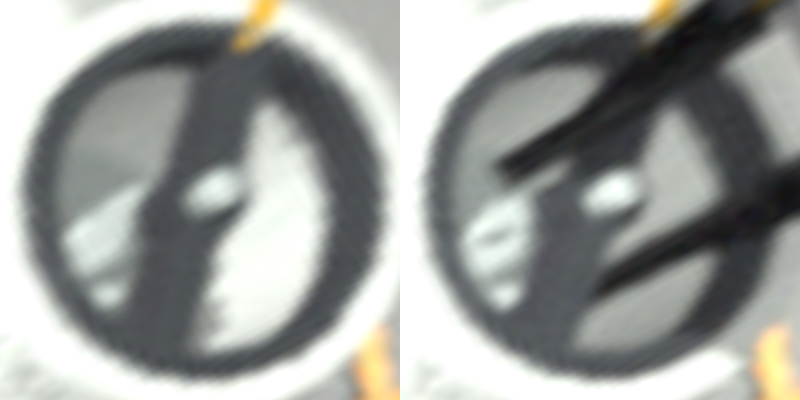

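{"name": "jog_arm", "arguments": {"increments": [[0.032,[0,0,0],[0,0,-0.03]],[0.032,[0,0,0],[0,0,-0.08]],[0.032,[0,0,0],[0,0,-0.14]],[0.032,[0,0,0],[0,0,-0.14]],[0.032,[0,0,-0.005],[0,0,-0.14]],[0.032,[0,0,-0.015],[0,0,-0.14]],[0.032,[0,0,-0.03],[0,0,-0.14]],[0.032,[0,0,-0.05],[0,0,-0.14]],[0.032,[0,0,-0.065],[0,0,-0.14]],[0.032,[0,0,-0.065],[0,0,-0.14]]]}}

```text
time_s: 13.85
ee_pos: [0.5702, -0.01, 0.2201]
eef_rot: [-0.002, 0.888, -0.46, 0.003]
ft_force: [-0.1, -0.1, -0.3]
width: 0.0321
```

```bash
cat > rect.py <<'E'
from station import r
from h import *
import sys
k=sys.argv[1]
S=r.calibration("side")
im=np.mean([r.get_image("side").astype(float) for _ in range(3)],0)[:,:,::-1]
np.save(f"pics/side{k}.npy",im)
old=np.load("pics/side1.npy")
out=[];raw=[]
for x in(old,im):
    g=np.mgrid[0:560,0:560]; X=.569+(280-g[0])/4500; Y=-.0095+(280-g[1])/4500
    q=proj(S,np.c_[X.ravel(),Y.ravel(),np.full(X.size,.182)]).astype(np.float32).reshape(560,560,2)
    out.append(cv2.remap(np.clip(x*1.4,0,255).astype(np.uint8),q[...,0],q[...,1],cv2.INTER_CUBIC))
    u,v,w,h=228,158,70,52
    raw.append(cv2.resize(np.clip(x[v:v+h,u:u+w]*1.5,0,255).astype(np.uint8),None,fx=400/70,fy=400/70,interpolation=cv2.INTER_CUBIC)[:200])
    
a=cv2.resize(np.hstack(out),(800,400));b=np.hstack(raw)
cv2.imwrite(f"pics/rect{k}.png",np.vstack([a,b[:200]]))
s=r.sense();print(s["time_s"],s["ee_pos"].round(4),jaw(s),s["ft_force"].round(1),s["moment"].round(2))
E
python3 rect.py 13
```

```text
14.0 [ 0.568  -0.01    0.2162] -144.79345472213126 [ 0.5 -0.8  0.2] [-0.02  0.14  0.02]
```

View pics/rect13.png

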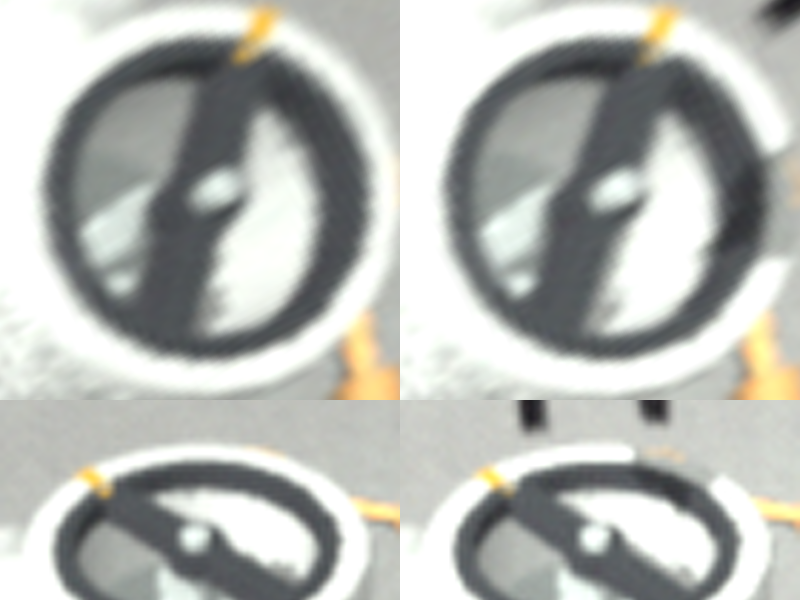

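```bash
python3 - <<'E'
from station import r
from h import *
s=r.sense();M=tool(s);print((M.T@np.array([-.03,-.2,.02])).round(4))
E
```

```text
[ 0.1461  0.1398 -0.02  ]
```

{"name": "jog_arm", "arguments": {"increments": [[0.032,[0,0,-0.02],[0,0,0]],[0.02,[0.03,0.028,-0.03],[0,0,0]],[0.01,[0.06,0.056,-0.03],[0,0,0]],[0,[0.09,0.084,-0.03],[0,0,0]],[0,[0.12,0.112,-0.03],[0,0,0]],[0,[0.146,0.14,-0.03],[0,0,0]],[0,[0.146,0.14,-0.03],[0,0,0]],[0,[0.146,0.14,-0.03],[0,0,0]],[0,[0.146,0.14,-0.03],[0,0,0]],[0,[0.146,0.14,-0.03],[0,0,0]]]}}

```text
time_s: 15.0
ee_pos: [0.5386, -0.2089, 0.2464]
eef_rot: [0.0, 0.888, -0.459, -0.0]
ft_force: [-0.1, 0.1, -0.2]
width: 0.0009
```

```bash
cat > two.py <<'E'
from station import r
from h import *
import sys
k=sys.argv[1]
T=r.calibration("top");S=r.calibration("side")
t=np.mean([r.get_image("top").astype(float) for _ in range(3)],0)[:,:,::-1]
s_=np.mean([r.get_image("side").astype(float) for _ in range(3)],0)[:,:,::-1]
np.save(f"pics/top{k}.npy",t);np.save(f"pics/side{k}.npy",s_)
ot=np.load("pics/top1.npy")
def C(x,u,v,w,h,f):return cv2.resize(np.clip(x[v:v+h,u:u+w]*1.4,0,255).astype(np.uint8),None,fx=f,fy=f,interpolation=cv2.INTER_CUBIC)
cv2.imwrite(f"pics/tt{k}.png",np.hstack([C(x,246,150,46,66,8.6) for x in(ot,t)]))
cv2.imwrite(f"pics/ss{k}.png",C(s_,228,158,70,52,11))
s=r.sense();print(s["time_s"],s["ee_pos"].round(4),jaw(s),s["ft_force"].round(1),s["width"])
E
python3 two.py 14
```

```text
15.3 [ 0.5386 -0.2094  0.2467] -144.71489433317922 [0.3 0.6 0.2] 0.00020602951438607176
```

View pics/tt14.png

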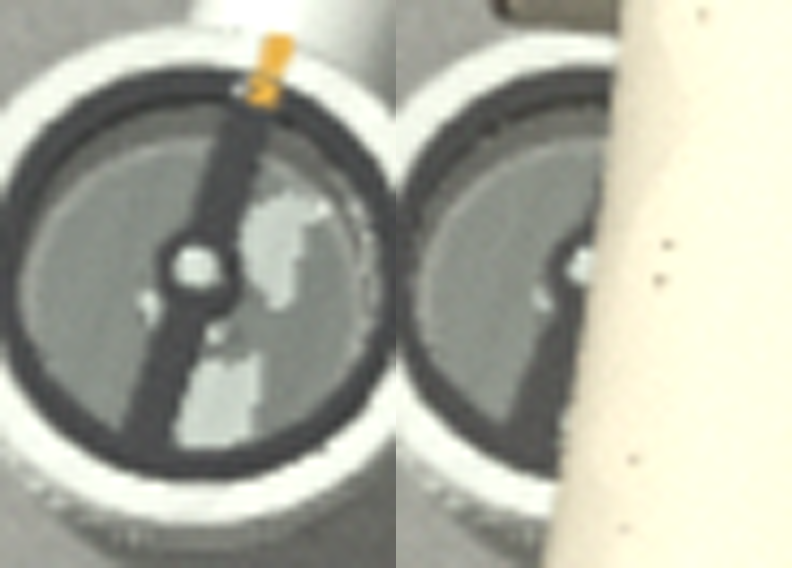

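View pics/ss14.png

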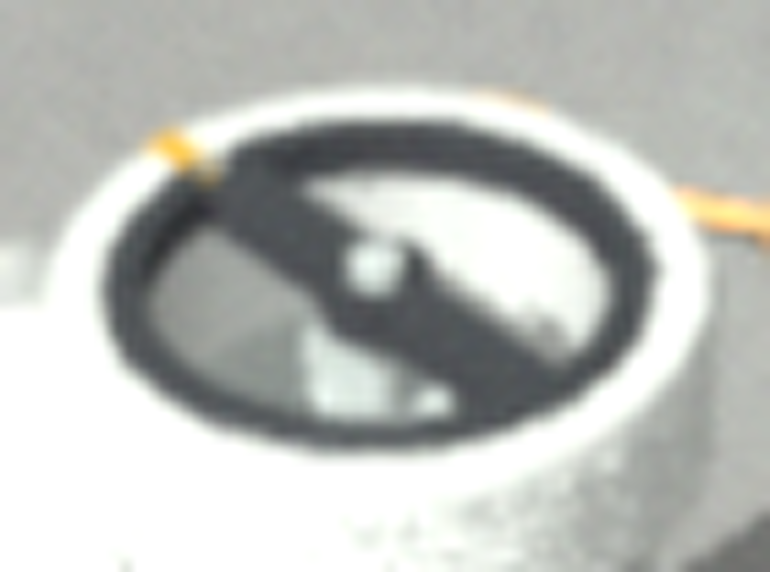

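```bash
python3 - <<'E'
import numpy as np,cv2
o=np.load("pics/side1.npy");n=np.load("pics/side14.npy")
u,v,w,h=228,158,35,52
C=lambda x:cv2.resize(np.clip(x[v:v+h,u:u+w]*1.4,0,255).astype(np.uint8),None,fx=11,fy=11,interpolation=cv2.INTER_CUBIC)
cv2.imwrite("pics/ab14.png",np.hstack([C(o),C(n)]))
E
```

```text
(no output)
```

View pics/ab14.png

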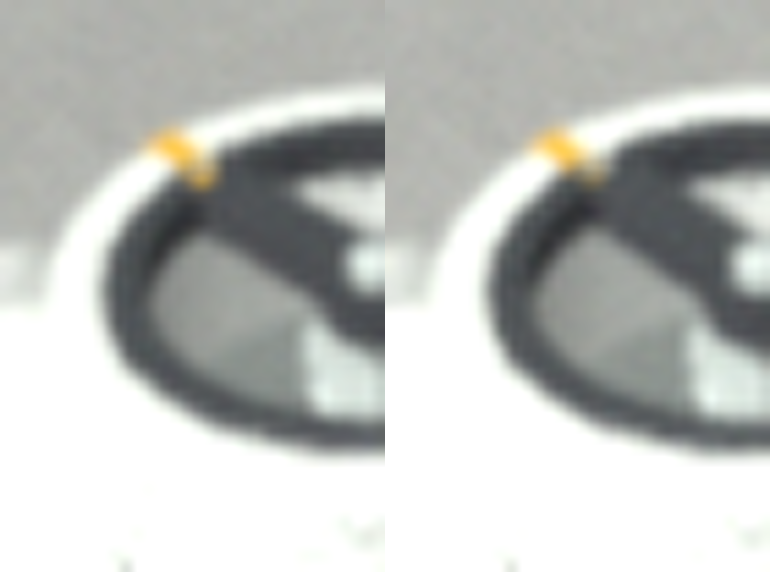

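```bash
python3 - <<'E'
from station import r
from h import *
s=r.sense();M=tool(s);print((M.T@np.array([-.12,-.17,.05])).round(4))
E
```

```text
[ 0.0695  0.1961 -0.05  ]
```

{"name": "jog_arm", "arguments": {"increments": [[0,[0.012,0.033,-0.02],[0,0,0]],[0,[0.024,0.066,-0.04],[0,0,0]],[0,[0.036,0.1,-0.05],[0,0,0]],[0,[0.048,0.133,-0.05],[0,0,0]],[0,[0.06,0.166,-0.05],[0,0,0]],[0,[0.07,0.196,-0.05],[0,0,0]],[0,[0.07,0.196,-0.05],[0,0,0]],[0,[0.07,0.196,-0.05],[0,0,0]],[0,[0.07,0.196,-0.05],[0,0,0]],[0,[0.07,0.196,-0.05],[0,0,0]]]}}

```text
time_s: 16.3
ee_pos: [0.4194, -0.3794, 0.2967]
eef_rot: [-0.0, 0.888, -0.459, 0.0]
ft_force: [0.5, -0.1, -0.7]
width: 0.0008
```

```bash
python3 two.py 15
```

```text
16.6 [ 0.419  -0.3799  0.2967] -144.72571763010419 [ 0.1 -0.6  0.1] 0.0003540625555207939
```

View pics/tt15.png

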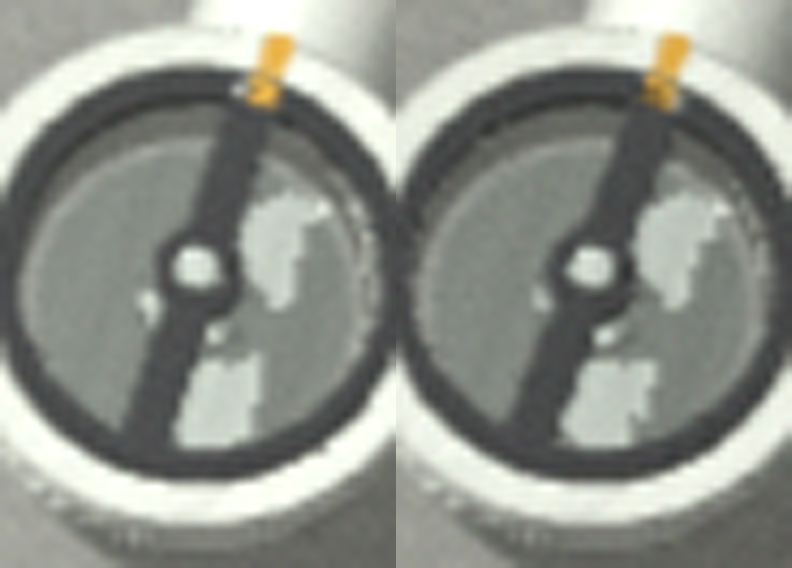

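```bash
python3 - <<'E'
from station import r
from h import *
T=r.calibration("top");S=r.calibration("side")
def polar(x,K,c,rr,z,sl=0):
    th=np.radians(np.arange(-60,300,.25))
    P=np.array([[c[0]+q*np.cos(t),c[1]+q*np.sin(t),z+sl*q*np.cos(t)] for q in rr for t in th])
    m=proj(K,P).astype(np.float32).reshape(len(rr),len(th),2)
    return cv2.remap(x.astype(np.float32),m[...,0],m[...,1],cv2.INTER_LINEAR),np.degrees(th)
for n,f in(("old","pics/top1.npy"),("new","pics/top15.npy")):
    x=np.load(f)
    # mouth centre: fit dark plate/rim edge r~51
    c=np.array([.569,-.009])
    for _ in range(3):
        p,th=polar(x,T,c,np.arange(.045,.060,.00025),.181)
        g=p.mean(2);e=np.diff(cv2.GaussianBlur(g,(1,7),0),axis=0).argmax(0)*.00025+.045
        k=((th>20)&(th<140))|((th>170)&(th<290))
        t=np.radians(th[k]);A=np.c_[np.cos(t),np.sin(t),np.ones(k.sum())]
        sol=np.linalg.lstsq(A,e[k],rcond=None)[0];c=c+sol[:2]
    print(n,"centre",c.round(4),"R",sol[2].round(4))
    for nm,(lo,hi) in dict(far=(-45,15),near=(135,195)).items():
        for rr in(.02,.026,.032,.038):
            p,th=polar(x,T,c,[rr],.184);g=p.mean(2)[0];k=(th>lo)&(th<hi)
            w=np.clip(100-g[k],0,None);a=(w*th[k]).sum()/w.sum()
            print(nm,rr,round(a,1),end="; ")
        print()
    for rr,z in((.047,.177),(.049,.177),(.054,.18),(.057,.18),(.06,.18)):
        p,th=polar(x,T,c,[rr],z);q=p[0];sat=np.clip(q[:,2]-q[:,0]-40,0,None);k=(th>-50)&(th<20)
        print("brass",rr,round((sat*th)[k].sum()/sat[k].sum(),1),sat[k].max().round(),end="; ")
    print()
    for rr in(.046,.048,.050):
        p,th=polar(x,T,c,[rr],.184,.05);k=(th>-34)&(th<4);print(rr,p[0].mean(1)[k][::8].round().astype(int))
E
```

```text
old centre [ 0.5694 -0.0093] R 0.0507
far 0.02 -15.6; far 0.026 -16.7; far 0.032 -15.4; far 0.038 -15.0; 
near 0.02 165.7; near 0.026 163.1; near 0.032 163.1; near 0.038 163.3; 
brass 0.047 -18.0 64.0; brass 0.049 -17.8 64.0; brass 0.054 -17.5 65.0; brass 0.057 -17.6 73.0; brass 0.06 -17.7 65.0; 
0.046 [ 55  54  55  56  56  72  95 115 113 103 104  99  84  63  57  56  56  57
  58]
0.048 [ 68  70  66  73  78  81  97 108 109 111 109 100  81  71  74  78  74  77
  79]
0.05 [131 123 135 141 139 150 128 118 116 115 130 141 148 150 150 145 134 131
 130]
new centre [ 0.5693 -0.009 ] R 0.0506
far 0.02 -16.6; far 0.026 -18.3; far 0.032 -16.7; far 0.038 -16.0; 
near 0.02 162.8; near 0.026 158.7; near 0.032 158.5; near 0.038 158.4; 
brass 0.047 -18.9 32.0; brass 0.049 -18.1 47.0; brass 0.054 -17.9 59.0; brass 0.057 -17.9 69.0; brass 0.06 -18.0 63.0; 
0.046 [ 52  51  52  64  81 103  99  91  78  78  68  57  52  53  54  54  54  53
  53]
0.048 [ 62  67  66  72  84  92 101  99  98 100  92  78  66  64  66  70  72  72
  72]
0.05 [121 116 125 129 130 138 118 110 108 108 122 130 135 140 140 134 128 126
 124]
```

The top view (tt15) now shows the light sliver of seat on the right of the brass foot at (672,100); before it was on the left. The bar has turned about 5° clockwise, so the notch has gone about 2.5° past the key. The push friction probably held the plate up as it passed. I'll turn it back in small anticlockwise steps and let go after each so it can drop.

```bash
python3 - <<'E'
from station import r
from h import *
s=r.sense();M=tool(s);p=s["ee_pos"];print((M.T@(np.array([.5691,-.0093,.24])-p)).round(4),np.radians(jaw(s)+180-90))
E
```

```text
[-0.2159 -0.3365  0.0567] -0.9551439581620264
```

{"name": "jog_arm", "arguments": {"increments": [[0.01,[-0.027,-0.042,0],[0,0,-0.12]],[0.02,[-0.054,-0.084,0],[0,0,-0.24]],[0.032,[-0.081,-0.126,0],[0,0,-0.36]],[0.032,[-0.108,-0.168,0],[0,0,-0.48]],[0.032,[-0.135,-0.21,0],[0,0,-0.6]],[0.032,[-0.162,-0.252,0],[0,0,-0.72]],[0.032,[-0.189,-0.294,0.01],[0,0,-0.84]],[0.032,[-0.216,-0.3365,0.03],[0,0,-0.955]],[0.032,[-0.216,-0.3365,0.057],[0,0,-0.955]],[0.032,[-0.216,-0.3365,0.057],[0,0,-0.955]]]}}

```text
time_s: 17.6
ee_pos: [0.5667, -0.0081, 0.2352]
eef_rot: [0.0, 1.0, 0.001, -0.005]
ft_force: [0.1, -0.7, -0.4]
width: 0.0317
```

```bash
python3 look.py 16; python3 - <<'E'
from station import r
from h import *
s=r.sense();M=tool(s);p=s["ee_pos"];print((M.T@(np.array([.5691,-.0093,.152])-p)).round(4),np.radians(jaw(s)-90))
E
```

```text
17.7 [ 0.569 -0.01   0.24 ] -90.03125953825943 0.03177353726347048 [0.1 0.1 1. ] [-0.14  0.17  0.04] 1.3023001974858062
tgt [ 0.0001 -0.0006  0.052 ]
[ 0.0002 -0.0008  0.088 ] -3.1421382354550733
```

View pics/side16.png

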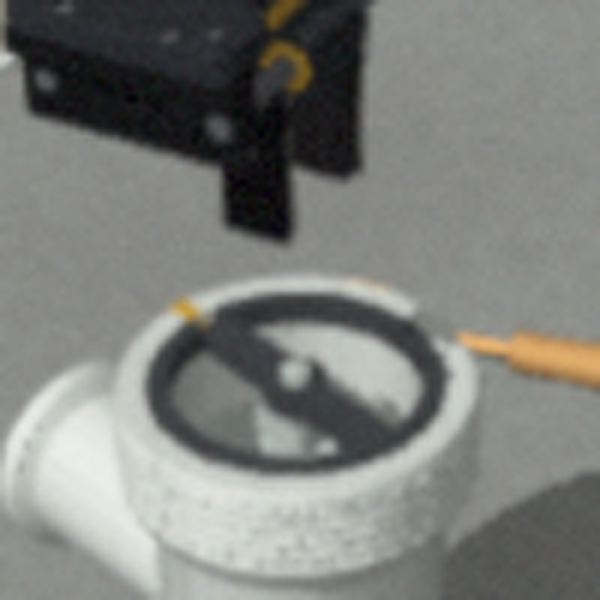

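{"name": "jog_arm", "arguments": {"increments": [[0.032,[0,-0.001,0.015],[0,0,0]],[0.032,[0,-0.001,0.03],[0,0,0]],[0.032,[0,-0.001,0.043],[0,0,0]],[0.032,[0,-0.001,0.055],[0,0,0]],[0.032,[0,-0.001,0.063],[0,0,0]],[0.032,[0,-0.001,0.07],[0,0,0]],[0.032,[0,-0.001,0.077],[0,0,0]],[0.032,[0,-0.001,0.083],[0,0,0]],[0.032,[0,-0.001,0.088],[0,0,0]],[0.032,[0,-0.001,0.088],[0,0,0]]]}}

```text
time_s: 18.7
ee_pos: [0.5685, -0.0086, 0.1509]
eef_rot: [0.0, 1.0, -0.0, -0.001]
ft_force: [-0.5, -0.2, 0.5]
width: 0.0318
```

```bash
python3 look.py 17
```

```text
18.8 [ 0.5691 -0.0086  0.1518] -90.0305583862042 0.031694027678250025 [-0.7  0.3 -0.9] [-0.06  0.11  0.05] 1.3005252002921597
tgt [-0.0001  0.0009 -0.0362]
```

View pics/side17.png

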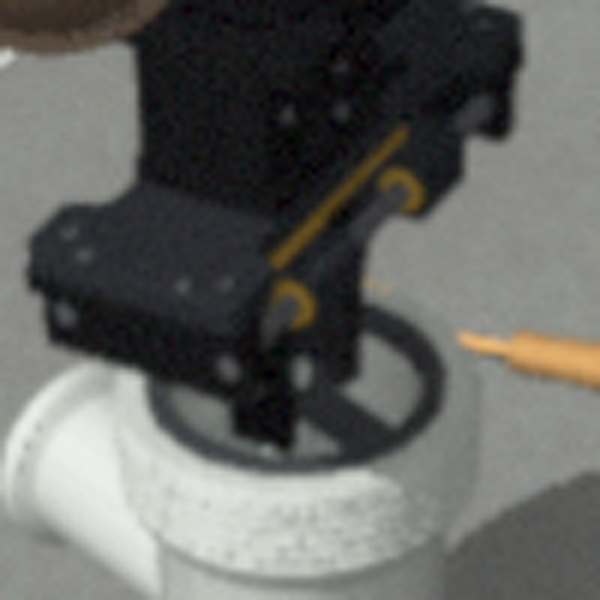

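{"name": "jog_arm", "arguments": {"increments": [[0.032,[0,0.0005,0],[0,0,-0.05]],[0.032,[0,0.0005,0],[0,0,-0.1]],[0.032,[0,0.0005,0],[0,0,-0.15]],[0.032,[0,0.0005,0],[0,0,-0.2]],[0.032,[0,0.0005,0],[0,0,-0.25]],[0.032,[0,0.0005,0],[0,0,-0.29]],[0.032,[0,0.0005,0],[0,0,-0.32]],[0.032,[0,0.0005,0],[0,0,-0.35]],[0.032,[0,0.0005,0],[0,0,-0.37]],[0.032,[0,0.0005,0],[0,0,-0.37]]]}}

```text
time_s: 19.8
ee_pos: [0.5689, -0.0092, 0.1518]
eef_rot: [0.0, 0.983, 0.184, 0.0]
ft_force: [0.7, -0.6, 0.4]
width: 0.032
```

```bash
python3 look.py 18
```

```text
19.9 [ 0.5689 -0.0092  0.1517] -68.85978605578761 0.03193869736318959 [-0.  -1.   0.2] [-0.43  0.19  0.02] 1.671120906972429
tgt [-0.      0.0003 -0.0363]
```

View pics/side18.png

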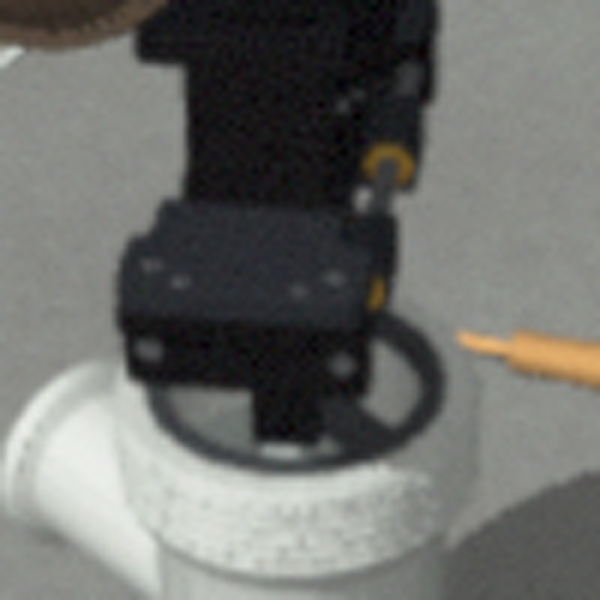

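{"name": "jog_arm", "arguments": {"increments": [[0.032,[0,0,0],[0,0,-0.01]],[0.032,[0,0,0],[0,0,-0.02]],[0.032,[0,0,0],[0,0,-0.03]],[0.032,[0,0,0],[0,0,-0.04]],[0.032,[0,0,0],[0,0,-0.04]],[0.032,[0,0,0],[0,0,0]],[0.032,[0,0,0],[0,0,0.06]],[0.032,[0,0,0],[0,0,0.12]],[0.032,[0,0,-0.005],[0,0,0.18]],[0.032,[0,0,-0.015],[0,0,0.18]]]}}

```text
time_s: 20.9
ee_pos: [0.5685, -0.0089, 0.1661]
eef_rot: [-0.0, 0.996, 0.095, -0.001]
ft_force: [0.1, -0.2, -0.6]
width: 0.0316
```

```bash
python3 - <<'E'
from station import r
from h import *
s=r.sense();M=tool(s);p=s["ee_pos"];print(p,jaw(s),s["ft_force"],(M.T@(np.array([.419,-.38,.297])-[.569,-.0093,.24])).round(4))
E
```

```text
[ 0.56849505 -0.008866    0.16608587] -79.14965887926037 [ 0.09633921 -0.23853932 -0.6310303 ] [-0.2172  0.3358 -0.0568]
```

{"name": "jog_arm", "arguments": {"increments": [[0.032,[0,0,-0.02],[0,0,0]],[0.032,[0,0,-0.045],[0,0,0]],[0.032,[0,0,-0.08],[0,0,0]],[0.032,[-0.03,0.046,-0.12],[0,0,0]],[0.032,[-0.06,0.092,-0.13],[0,0,0]],[0.02,[-0.09,0.138,-0.13],[0,0,0]],[0,[-0.12,0.184,-0.13],[0,0,0]],[0,[-0.15,0.23,-0.13],[0,0,0]],[0,[-0.18,0.276,-0.13],[0,0,0]],[0,[-0.2,0.31,-0.13],[0,0,0]]]}}

```text
time_s: 21.9
ee_pos: [0.441, -0.324, 0.2977]
eef_rot: [0.0, 0.995, 0.096, 0.001]
ft_force: [1.6, -0.9, -0.2]
width: 0.0033
```

```bash
python3 two.py 19; python3 - <<'E'
import numpy as np,cv2
o=np.load("pics/side14.npy");n=np.load("pics/side19.npy")
u,v,w,h=228,158,35,52
C=lambda x:cv2.resize(np.clip(x[v:v+h,u:u+w]*1.4,0,255).astype(np.uint8),None,fx=11,fy=11,interpolation=cv2.INTER_CUBIC)
cv2.imwrite("pics/ab19.png",np.hstack([C(o),C(n)]))
E
```

```text
22.2 [ 0.4422 -0.3218  0.2969] -79.07959823870927 [ 0.1  0.1 -1. ] 0.0007656793699683058
```

View pics/tt19.png

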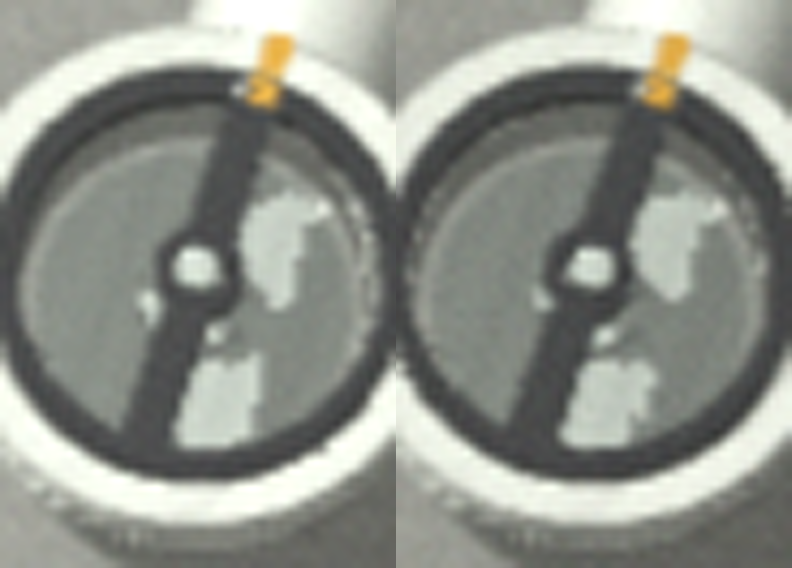

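View pics/ab19.png

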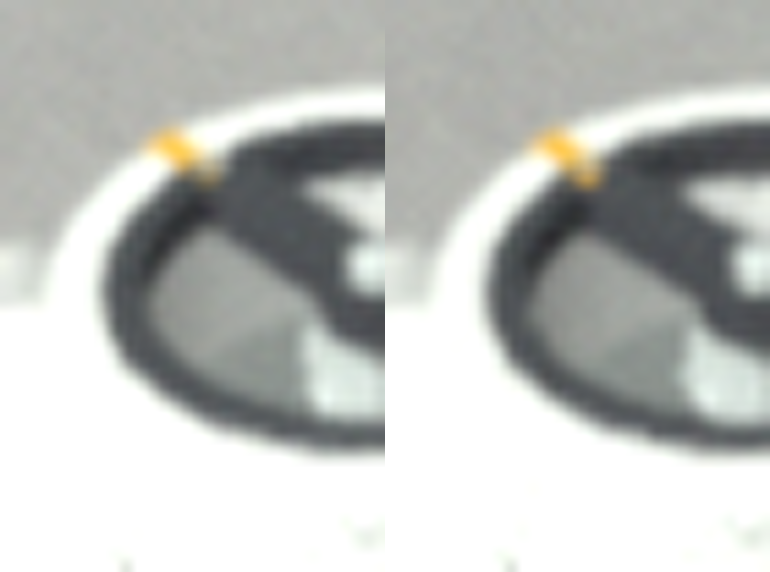

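```bash
python3 - <<'E'
from station import r
from h import *
S=r.calibration("side")
u,v,w,h=228,158,70,52;f=5.7
outs=[]
c=np.array([.5692,-.0095]);k=np.radians(-17.8)
for nm in("side1","side19"):
    x=np.load(f"pics/{nm}.npy")
    for hyp in(0,1):
        o=cv2.resize(np.clip(x[v:v+h,u:u+w]*1.5,0,255).astype(np.uint8),None,fx=f,fy=f,interpolation=cv2.INTER_CUBIC)
        th=np.linspace(0,2*np.pi,120)
        for R_ in(.05,.043):
            z=.182+(.0025*(1+R_/.05*np.cos(th-k)) if hyp==0 else 0*th)
            q=((proj(S,np.c_[c[0]+R_*np.cos(th),c[1]+R_*np.sin(th),z])-[u,v]+.5)*f-.5).round().astype(int)
            cv2.polylines(o,[q],True,(0,0,255) if hyp==0 else (0,200,0),1)
        outs.append(o)
cv2.imwrite("pics/hyp19.png",np.vstack([np.hstack(outs[:2]),np.hstack(outs[2:])]))
E
```

```text
(no output)
```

View pics/hyp19.png

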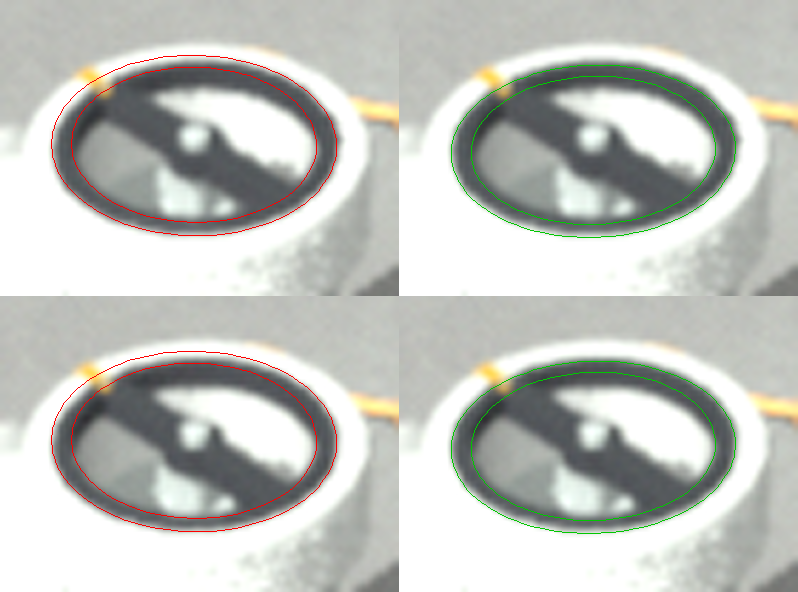

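```bash
python3 - <<'E'
from station import r
from h import *
S=r.calibration("side");T=r.calibration("top")
pt=lambda x,y,u,v,f:(u+(x+.5)/f-.5,v+(y+.5)/f-.5)
print("stud",tri(T,pt(222,297,244,148,9),S,pt(375,210,228,163,11)))
print("flange outer",tri(T,pt(309,58,244,148,9),S,pt(160,88,228,163,11)))
print("red plate ctr",tri(T,(282,265),S,(337,260)))
print("tumbler top",tri(T,(406,276),S,(395,152)))
for n in("side15","top15"): cv2.imwrite(f"pics/{n}.png",np.load(f"pics/{n}.npy").clip(0,255).astype(np.uint8))
s=r.sense();M=tool(s);print(s["ee_pos"],jaw(s))
E
```

```text
stud (array([ 0.56888969, -0.00857612,  0.18741734]), np.float64(0.0007297244529936817))
flange outer (array([ 0.62629112, -0.02700171,  0.18352198]), np.float64(0.0007748206385890713))
red plate ctr (array([ 0.40887964, -0.04887799,  0.0045764 ]), np.float64(0.0010834052931524554))
tumbler top (array([ 0.38396276, -0.29859837,  0.14666883]), np.float64(0.005160978976010876))
[ 0.44222624 -0.32183668  0.29688668] -79.07959823870927
```

View pics/side15.png

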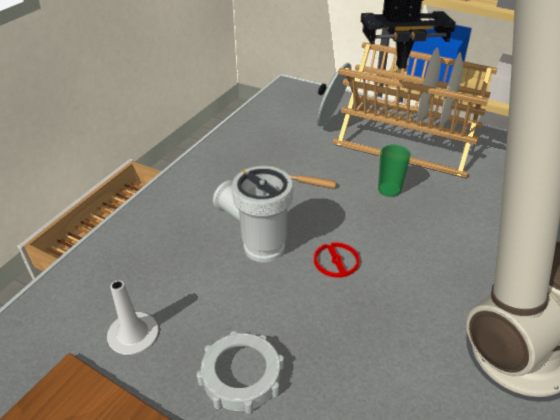

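View pics/top15.png

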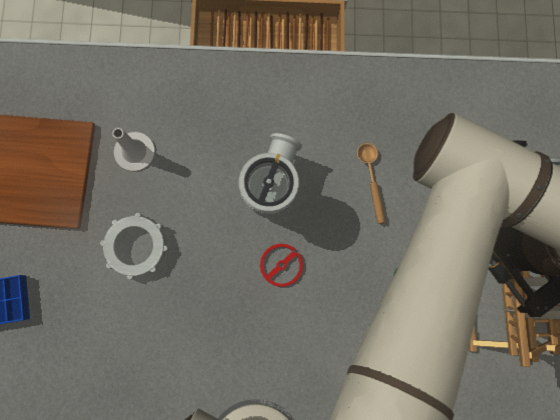

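```bash
python3 - <<'E'
from station import r
from h import *
T=r.calibration("top")
c=np.array([.5693,-.0092])
def smp(x,P): 
    q=proj(T,P).astype(np.float32);return cv2.remap(x.astype(np.float32),q[None,:,0],q[None,:,1],cv2.INTER_LINEAR)[0]
from scipy.optimize import minimize
for f in("top1","top15","top19"):
    x=np.load(f"pics/{f}.npy")
    # bar line fit: darkest 12mm-wide strip: for each u find centre of dark run
    res=[]
    for a0 in np.radians([-17.]):
        e=np.array([np.cos(a0),np.sin(a0)]);g=np.array([-e[1],e[0]])
        for u in list(np.arange(-.040,-.014,.002))+list(np.arange(.014,.040,.002)):
            v=np.arange(-.016,.016,.0002)
            P=np.array([[*(c+e*u+g*t),.183] for t in v]);I=smp(x,P).mean(1)
            lo=I.min();hl=(lo+min(np.median(I[:20]),100))/2;hr=(lo+min(np.median(I[-20:]),100))/2
            m=np.argmin(cv2.blur(I[None],(30,1))[0])
            i=m
            while i>0 and I[i]<hl:i-=1
            j=m
            while j<len(I)-1 and I[j]<hr:j+=1
            res.append((u,(v[i]+v[j])/2,v[j]-v[i]))
    R_=np.array(res);ok=(R_[:,2]>.008)&(R_[:,2]<.016)
    for nm,k in(("all",ok),("near",ok&(R_[:,0]<0)),("far",ok&(R_[:,0]>0))):
        s,b=np.polyfit(R_[k,0],R_[k,1],1);print(f,nm,k.sum(),"angle",round(-17+np.degrees(np.arctan(s)),2),"off mm",round(b*1000,2),"w",R_[k,2].mean().round(4))
for f in("side1","side14","side15","side19"):
    x=np.load(f"pics/{f}.npy").mean(2);out=[]
    for col in(250,255,262,268):
        p=x[165:172+8,col];g=np.diff(p);i=g.argmin();
        # subpixel crossing at 130
        k=[j for j in range(len(p)-1) if p[j]>=130>p[j+1]];out.append(round(165+k[0]+(p[k[0]]-130)/(p[k[0]]-p[k[0]+1]),2) if k else None)
    print(f,out)
E
```

```text
top1 all 25 angle -16.28 off mm -0.17 w 0.0117
top1 near 13 angle -17.02 off mm -0.55 w 0.0114
top1 far 12 angle -17.33 off mm 0.32 w 0.012
top15 all 25 angle -19.82 off mm 0.15 w 0.0121
top15 near 13 angle -19.85 off mm 0.09 w 0.0119
top15 far 12 angle -22.54 off mm 1.38 w 0.0123
top19 all 25 angle -18.24 off mm 0.91 w 0.0121
top19 near 13 angle -18.1 off mm 0.96 w 0.012
top19 far 12 angle -19.46 off mm 1.46 w 0.0122
side1 [np.float64(170.09), np.float64(168.62), np.float64(167.96), np.float64(168.26)]
side14 [np.float64(170.14), np.float64(168.7), np.float64(168.3), np.float64(168.37)]
side15 [np.float64(170.05), np.float64(168.66), np.float64(168.28), np.float64(168.31)]
side19 [np.float64(170.08), np.float64(168.86), np.float64(168.24), np.float64(168.45)]
```

The angle fits show the bar at -16.3° at the start, -19.8° after the clockwise push and -18.2° now, with the key at about -17.8°. The total play of 3.5° matches the key's clearance in the notch. In side19 the plate outline fits the flat model, so the notch is now on the key. Next I'll press with closed fingertips on the bar near the key.

```bash
python3 - <<'E'
from station import r
from h import *
s=r.sense();M=tool(s);p=s["ee_pos"];print((M.T@(np.array([.595,-.0175,.24])-p)).round(4),np.radians((jaw(s)+180)-72))
E
```

```text
[ 0.2076 -0.2699  0.057 ] 0.5047562317340905
```

{"name": "jog_arm", "arguments": {"increments": [[0,[0.026,-0.034,0],[0,0,0.06]],[0,[0.052,-0.068,0],[0,0,0.13]],[0,[0.078,-0.101,0],[0,0,0.2]],[0,[0.104,-0.135,0],[0,0,0.27]],[0,[0.13,-0.169,0],[0,0,0.34]],[0,[0.156,-0.203,0],[0,0,0.41]],[0,[0.182,-0.236,0],[0,0,0.505]],[0,[0.208,-0.27,0.02],[0,0,0.505]],[0,[0.208,-0.27,0.057],[0,0,0.505]],[0,[0.208,-0.27,0.057],[0,0,0.505]]]}}

```text
time_s: 23.2
ee_pos: [0.5922, -0.0151, 0.2341]
eef_rot: [0.001, 0.988, -0.155, -0.006]
ft_force: [-0.2, 0.7, -1.4]
width: 0.0006
```

```bash
python3 look.py 20;  python3 - <<'E'
from station import r
from h import *
s=r.sense();M=tool(s);p=s["ee_pos"];print((M.T@(np.array([.595,-.0175,.2])-p)).round(4))
E
```

```text
23.3 [ 0.5953 -0.0173  0.2401] -107.94345352325269 0.00010749711079106568 [0.9 0.2 1. ] [-0.05  0.1   0.03] 1.0140692950519996
tgt [-0.0274  0.0007  0.0521]
[-0.0002  0.0003  0.0401]
```

View pics/side20.png

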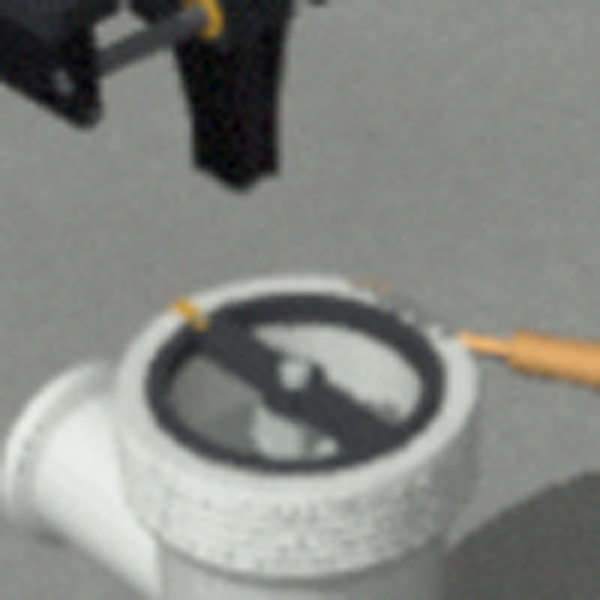

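{"name": "jog_arm", "arguments": {"increments": [[0,[0,0,0.008],[0,0,0]],[0,[0,0,0.016],[0,0,0]],[0,[0,0,0.024],[0,0,0]],[0,[0,0,0.03],[0,0,0]],[0,[0,0,0.036],[0,0,0]],[0,[0,0,0.042],[0,0,0]],[0,[0,0,0.048],[0,0,0]],[0,[0,0,0.054],[0,0,0]],[0,[0,0,0.06],[0,0,0]],[0,[0,0,0.066],[0,0,0]]]}}

```text
time_s: 24.3
ee_pos: [0.5953, -0.0182, 0.1731]
eef_rot: [0.0, 0.988, -0.157, -0.0]
ft_force: [0.2, -0.0, -0.1]
width: 0.0004
```

```bash
python3 look.py 21
```

```text
24.4 [ 0.5947 -0.0182  0.1724] -108.10021507774381 0.0005170901055270402 [-0.8  0.6 -0.3] [-0.05  0.2   0.07] 1.0139047716257428
tgt [-0.0271 -0.0003 -0.0155]
```

View pics/side21.png

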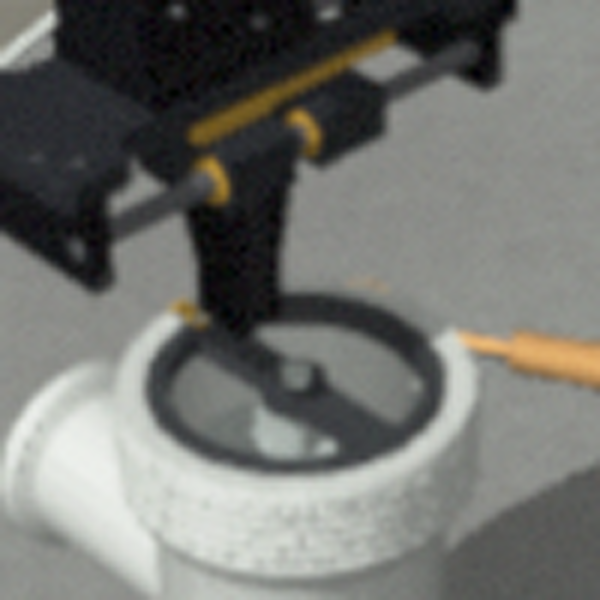

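{"name": "jog_arm", "arguments": {"increments": [[0,[0,0,0.002],[0,0,0]],[0,[0,0,0.004],[0,0,0]],[0,[0,0,0.006],[0,0,0]],[0,[0,0,0.007],[0,0,0]],[0,[0,0,0.008],[0,0,0]],[0,[0,0,0.009],[0,0,0]],[0,[0,0,0.01],[0,0,0]],[0,[0,0,0.01],[0,0,0]],[0,[0,0,0.01],[0,0,0]],[0,[0,0,0.01],[0,0,0]]]}}

```text
time_s: 25.4
ee_pos: [0.5954, -0.0182, 0.1636]
eef_rot: [-0.0, 0.988, -0.157, 0.0]
ft_force: [0.1, -1.9, -0.4]
width: 0.0005
```

```bash
python3 look.py 22
```

```text
25.5 [ 0.5954 -0.0181  0.1637] -108.09155516022197 0.0007562820350493295 [ 0.2 -0.8  0.7] [-0.1   0.21  0.06] 1.0138825906227371
tgt [-0.0278 -0.     -0.0243]
```

View pics/side22.png

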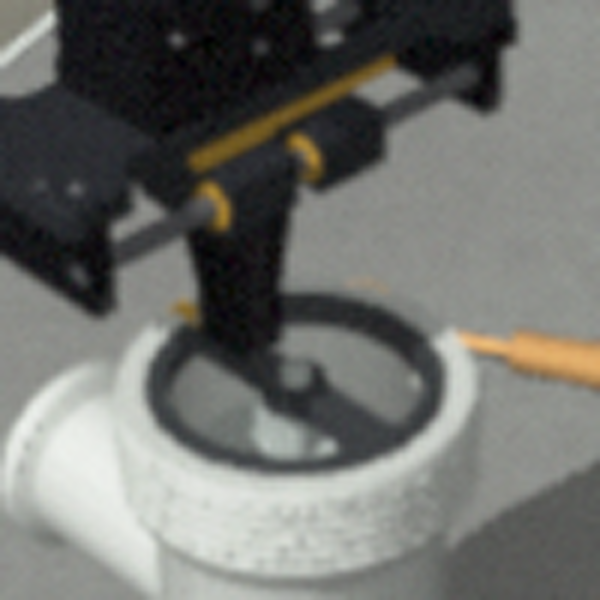

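{"name": "jog_arm", "arguments": {"increments": [[0,[0,0,0.001],[0,0,0]],[0,[0,0,0.0015],[0,0,0]],[0,[0,0,0.002],[0,0,0]],[0,[0,0,0.0025],[0,0,0]],[0,[0,0,0.003],[0,0,0]],[0,[0,0,0.0035],[0,0,0]],[0,[0,0,0.004],[0,0,0]],[0,[0,0,0.004],[0,0,0]],[0,[0,0,0.004],[0,0,0]],[0,[0,0,0.004],[0,0,0]]]}}

```text
time_s: 26.5
ee_pos: [0.5959, -0.0184, 0.1625]
eef_rot: [0.0, 0.988, -0.157, 0.001]
ft_force: [-3.4, 0.6, 11.2]
width: 0.0002
```

{"name": "jog_arm", "arguments": {"increments": [[0,[0,0,0.001],[0,0,0]],[0,[0,0,0.002],[0,0,0]],[0,[0,0,0.003],[0,0,0]],[0,[0,0,0.004],[0,0,0]],[0,[0,0,0.005],[0,0,0]],[0,[0,0,0.005],[0,0,0]],[0,[0,0,0.005],[0,0,0]],[0,[0,0,0.005],[0,0,0]],[0,[0,0,0.005],[0,0,0]],[0,[0,0,0.005],[0,0,0]]]}}

```text
time_s: 27.5
ee_pos: [0.5974, -0.0188, 0.1624]
eef_rot: [0.0, 0.988, -0.156, 0.004]
ft_force: [-8.8, 1.1, 26.5]
width: 0.0004
```

```bash
python3 look.py 23
```

```text
27.6 [ 0.5974 -0.0187  0.1624] -107.95213578421699 0.0005052740410653223 [-8.2  1.4 25.7] [0.35 2.7  0.01] 1.0138666004578196
tgt [-0.0297 -0.     -0.0259]
```

View pics/side23.png

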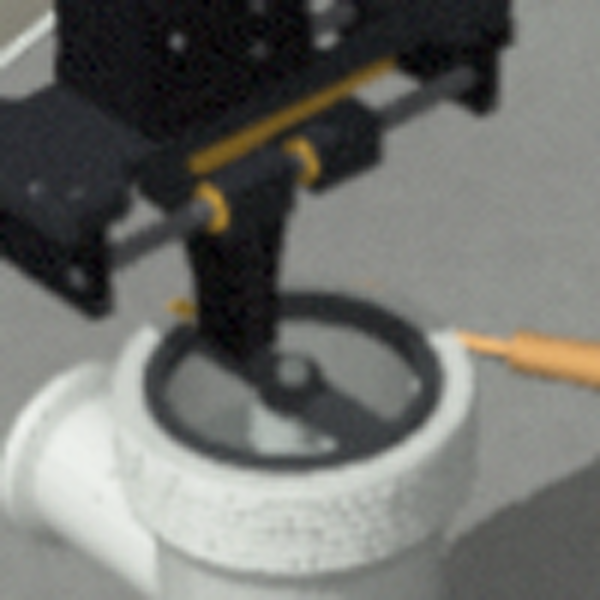

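Firm press of 26 N on the bar by the key, with contact height at ee z 0.1624. As a flatness check, I'll touch the bar's opposite end. A tilted plate would be about 3 mm lower there.

{"name": "jog_arm", "arguments": {"increments": [[0,[0,0,-0.008],[0,0,0]],[0,[0,0,-0.02],[0,0,0]],[0,[0,0,-0.03],[0,0,0]],[0,[-0.02,0,-0.03],[0,0,0]],[0,[-0.04,0,-0.03],[0,0,0]],[0,[-0.056,0,-0.03],[0,0,0]],[0,[-0.056,0,-0.025],[0,0,0]],[0,[-0.056,0,-0.018],[0,0,0]],[0,[-0.056,0,-0.013],[0,0,0]],[0,[-0.056,0,-0.011],[0,0,0]]]}}

```text
time_s: 28.6
ee_pos: [0.5421, -0.001, 0.1642]
eef_rot: [0.0, 0.988, -0.157, -0.001]
ft_force: [1.4, -0.0, -0.6]
width: 0.0009
```

```bash
python3 look.py 24
```

```text
28.7 [ 0.5422 -0.001   0.1647] -108.1179268402666 0.0005077804970020375 [-0.5 -0.1  0.4] [-0.07  0.15  0.01] 0.9572559002588801
tgt [ 0.0281 -0.0002 -0.0233]
```

View pics/side24.png

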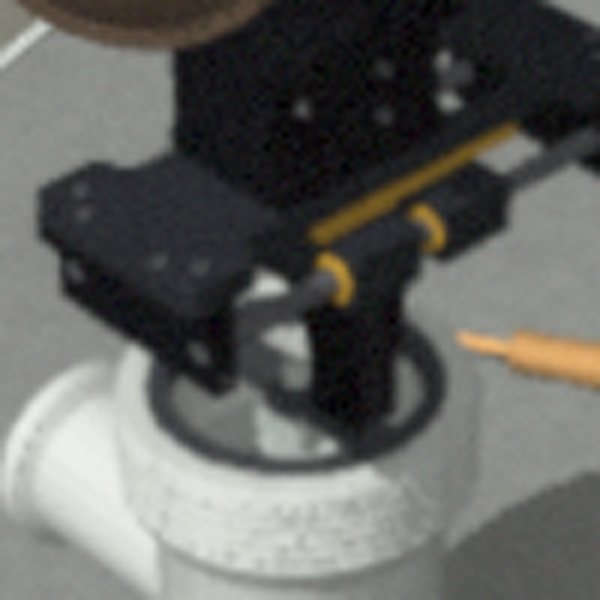

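{"name": "jog_arm", "arguments": {"increments": [[0,[0,0,0.001],[0,0,0]],[0,[0,0,0.0015],[0,0,0]],[0,[0,0,0.002],[0,0,0]],[0,[0,0,0.0025],[0,0,0]],[0,[0,0,0.003],[0,0,0]],[0,[0,0,0.0035],[0,0,0]],[0,[0,0,0.004],[0,0,0]],[0,[0,0,0.0045],[0,0,0]],[0,[0,0,0.005],[0,0,0]],[0,[0,0,0.005],[0,0,0]]]}}

```text
time_s: 29.7
ee_pos: [0.5428, -0.0009, 0.1626]
eef_rot: [-0.0, 0.988, -0.157, 0.001]
ft_force: [-2.4, 0.1, 8.4]
width: 0.0004
```

The contact height at the opposite end is 0.1626, against 0.1624 by the key, so the plate is flat. I'll lift off, move aside and take a final look.

{"name": "jog_arm", "arguments": {"increments": [[0,[0,0,-0.01],[0,0,0]],[0,[0,0,-0.03],[0,0,0]],[0,[0,0,-0.06],[0,0,0]],[0,[0,0,-0.1],[0,0,0]],[0,[0,0,-0.13],[0,0,0]],[0,[0.01,0.048,-0.13],[0,0,0]],[0,[0.02,0.096,-0.13],[0,0,0]],[0,[0.02,0.144,-0.13],[0,0,0]],[0,[0.01,0.192,-0.13],[0,0,0]],[0,[0,0.24,-0.13],[0,0,0]]]}}

```text
time_s: 30.7
ee_pos: [0.4666, -0.2304, 0.2906]
eef_rot: [-0.0, 0.988, -0.157, 0.0]
ft_force: [0.4, -1.8, 1.0]
width: 0.0002
```

{"name": "jog_arm", "arguments": {"increments": [[0,[-0.01,0.02,0],[0,0,0]],[0,[-0.01,0.06,0],[0,0,0]],[0,[-0.01,0.1,0],[0,0,0]],[0,[-0.01,0.1,0],[0,0,0]],[0,[-0.01,0.1,0],[0,0,0]],[0,[-0.01,0.1,0],[0,0,0]],[0,[-0.01,0.1,0],[0,0,0]],[0,[-0.01,0.1,0],[0,0,0]],[0,[-0.01,0.1,0],[0,0,0]],[0,[-0.01,0.1,0],[0,0,0]]]}}

```text
time_s: 31.7
ee_pos: [0.4272, -0.3204, 0.2906]
eef_rot: [-0.0, 0.988, -0.157, 0.0]
ft_force: [-0.1, -0.3, 0.6]
width: 0.0003
```

```bash
python3 two.py 25; python3 -c "
import cv2,numpy as np
cv2.imwrite('pics/top25f.png',np.load('pics/top25.npy').clip(0,255).astype(np.uint8))"
```

```text
32.0 [ 0.427  -0.3209  0.2906] -108.09602504816195 [-0.7  0.  -0.5] 0.00066345193013912
```

View pics/tt25.png

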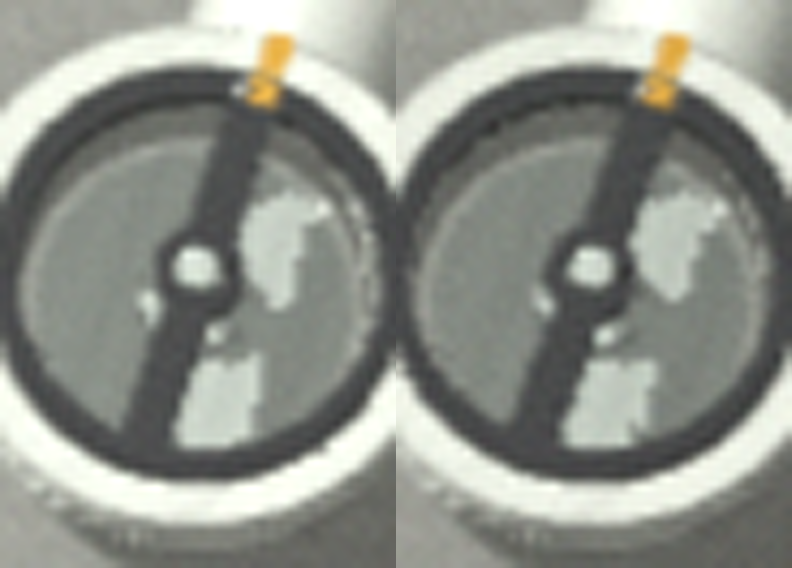

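View pics/top25f.png

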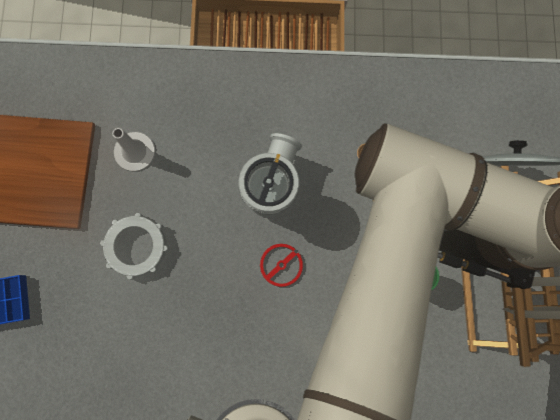

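View pics/ss25.png

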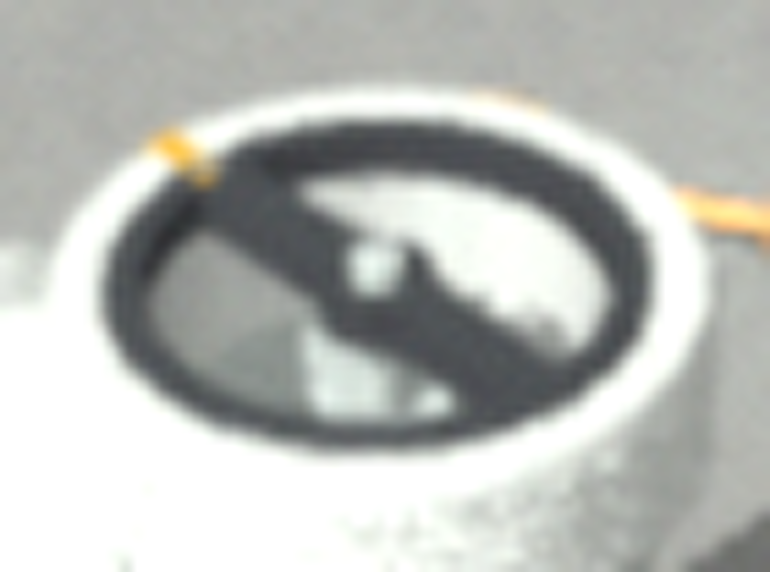

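The final pictures agree with the contact check: the foot shows fully in the notch at (660,92) in tt25, the rim is even all round, and the head and surroundings have not visibly moved.

```bash
python3 -c "
from station import r
print(r.finish_job())"
```

```text
the job is handed in; nothing more can be done
None
```

The plate is seated with its notch over the key, and I handed the job in at about 32 s. The arm was drawn clear; no verdict was reported.

**What I did:** With one fingertip in each opening I twisted the plate a few degrees clockwise, which took the notch to the far side of the key's clearance. A small turn back centred it. I then pressed on the bar with closed fingertips, at about 26 N beside the key and about 8 N at the opposite end.

**Last checks:**
- **Notch on key:** The bar measured -18.2° before the press, against about -17.8° for the key. In the final picture the brass foot shows fully inside the notch.
- **Flat:** The fingers met the plate at the same height at both ends of the bar (0.1624 and 0.1626 m). A tilted plate would differ by about 3 mm.
- **Surroundings:** The head slid roughly 2 mm at most under the press. The ring nut and nozzle look unmoved in the final top view. The arm covered the spoon and tumbler there; the spoon's handle showed in place in the side view, but I did not see the tumbler after the last moves.

**What disagreed:**
- **Fingertip height:** The visible fingertips stood about 35 mm higher than the measured tool position and the stated 14 mm imply. I went by the pictures and the contact force instead.
- **Starting state:** The plate already looked nearly flat in the first pictures and I saw no clear drop. Its play of about 3.5° matches the key's clearance, so the notch may have been on the key from the start.

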